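# Put the mail desk's tools back in their docks

## Robot

A 7-joint arm with a two-finger parallel gripper is mounted at the origin on a cart in front of the work surface, level with it; the furniture and walls round the work are solid. World frame = base frame: x ahead of the robot, y to its left, z up, the work surface at z = 0. Lengths are in m, angles in rad, forces in N, time in s.
With the tool pointing down it reaches from about 0.4 to 0.85 m from the base axis. Payload 10.4 kg.
Tool frame: the origin (TCP) lies at the very end of the fingers, on their centre line; the grasp point (between the pads) lies 19 mm behind it; z points along the fingers, y is the line along which they close (so a half turn about z gives the same grasp; the last joint's range is limited). The gripper opens to 85 mm and grips with 20 to 120 N. Pads are 22 mm wide; open, the fingers measure 114 mm over their backs; the gripper's body (76 mm by 85 mm) begins 54 mm behind the grasp point. The pads swing forward as they close: fully open they stand 13 mm farther back than shut.
Start: joints at [1.21, 0.332, -0.065, 1.46, 0.022, 1.35, -0.088], TCP at [0.207, -0.59, 0.196] pointing down, gripper open.
Joint ranges: [-2.6, 2.6], [-0.5, 2.12], [-1.47, 1.34], [0.16, 2.42], [-1.27, 4.41], [0.06, 2.06], [-2.6, 2.6]. Speed limits (rad/s): [2.22, 2.22, 2.79, 2.79, 3.14, 3.14, 3.14].

## Interface

Orientations are given as a unit quaternion [x, y, z, w].
In Python, from workcell import manip, optics gives the robot as it stands.
- The arm moves only by the tool jog_arm, never from a script. Its arguments are lists of equal length, an entry for each row: "dr": the turn, a rotation vector about the tool's x, y, z normalised to -1 to 1, where 1 is 4 degrees, a list of three; "translation": the shift along the tool's x, y, z normalised to -1 to 1, where 1 is 0.025 m, a list of three; "jaw": the opening, from 0 (shut) to 1 (fully open). A call has 1 to 10 rows; each row shifts and turns the commanded pose from where the row before left it, along the tool's axes as they then stand; what a row does not reach is not made up. A row lasts 1/10 s, in which the tool goes at most 50 mm and 8.59 degrees, less where a joint would pass 70% of its speed; a pose out of reach is approached as far as the arm can. A call with a number of a shift or a turn outside -1 to 1 is refused whole. A call with a gripper value outside its range is refused whole. The fingers move at their own pace and stop on an object; "squeeze" is the grip in N (left out, the last holds). Time passes only in rows, so rows that do not move let the fingers close. It gives the time, the measured TCP pose, the force, the opening and the grip force at its end, in the units of the state.
- manip.get_obs(): the state, without advancing time (a new reading comes with each control period).
- optics.camera(name): name is "scene" or "top"; returns a dict with "color" (420x560x3 uint8, red, green, blue), "mtx" (3x3 intrinsics, pixels), "k1" (the pictures are not rectified: a ray, as slopes to the right and down, at radius r is drawn at 1 + k1 r^2 times it, then the intrinsics apply), "R" (3x3) and "t" (3): a world point X has camera coordinates R X + t. Camera axes: x right, y down, z forward; pixel columns grow to the right and rows downward; lengths in m; the calibration is good to about 2 mm. A picture is of the moment at which its call begins. There is no depth.
- manip.hand_in(): hands the job in; it is judged then, once.
The state is a dict: "clock": time; "joint_pos": joint angles; "joint_velocities": joint speeds; "tau": joint torques, N m; "position": TCP position; "ee_rot": TCP orientation; "ft_force": force on the tool from outside, world axes, zero at the start; "torque": the same for the moment, N m; "grip_width": opening from 0.0 (shut) to 1.0 (fully open); "grasp_force": force on a finger pad.
Only numpy, scipy, OpenCV 4.12 (cv2) and the standard library are available. Lean on these libraries where they do the work, as an engineer would, in place of code of your own. Each camera call takes 0.05 s, during which the arm holds its last target. There are 200 camera calls.

## Task

Put the four mail-desk tools away, each seated flat and upright in the wooden dock whose pocket is shaped for it: the stapler in the longest, the tape measure in the middle-sized one, the rubber stamp in the smallest rectangular one and the glue stick in the round cup. Someone tidied up in a hurry: the tape measure was left in the stapler's dock and the stamp in the tape measure's dock, so free each dock before you fill it. Set the tools down rather than dropping them, and do not shove or tip the coffee mug.

Things in the scene. Friction and masses are not known exactly. Their poses are not given: they have to be found in the camera images.
- stapler: teal-blue stapler with black base, closed, 36 x 153 x 60 mm (x, y, z), 240 g, standing loose on the desk near the robot. Origin: centre of its underside; length along its y. The blue arm, 30 mm wide from z = 34 to 60 mm, is fixed to the base; grasp across x at the middle, 45 mm up. Either way round in its dock.
- tape_measure: yellow and black tape measure, 34 x 76 x 60 mm, 190 g, upright; at the start wrongly in the stapler's dock. Origin: centre of its underside. The case is 32 mm wide (x), from y = -24 to +38 mm, 60 mm tall; the small end hook sticks out low down to y = -38 mm. Grasp across x at y = +7 mm, 43 mm up. Either way round in its dock.
- rubber_stamp: wooden rubber stamp: foot 24 x 60 x 14 mm (x, y, z), upright turned handle in the middle, 69 mm tall in all, 60 g; at the start wrongly in the tape measure's dock. Origin: centre of its underside, length along y. Handle 18 mm thick from z = 14 to 34 mm, then a 24 mm knob up to 69 mm; grasp 52 mm up. Either way round in its dock.
- glue_stick: glue stick with white barrel and red cap, a cylinder of 25 mm diameter, 88 mm tall, 30 g, standing upright on the desk near the robot. Origin: centre of its underside, z along its axis. The cap does not come off. Grasp 66 mm up.
- stapler_dock: the longest of the four pale oak docks, fixed to the desk: a rectangular frame 74 x 191 x 22 mm (x, y, z) with an open pocket 46 x 163 mm, for the stapler. Origin: centre of its underside; the pocket is centred on it, its length along y, its cork floor 8 mm above the origin, its rim 22 mm.
- tape_dock: the middle-sized rectangular oak dock, fixed: frame 72 x 114 x 22 mm with a pocket 44 x 86 mm, for the tape measure. Origin: centre of its underside; pocket centred on it, length along y, cork floor 8 mm above the origin, rim 22 mm.
- stamp_dock: the smallest rectangular oak dock, fixed: frame 62 x 98 x 22 mm with a pocket 34 x 70 mm, for the rubber stamp. Origin: centre of its underside; pocket centred on it, length along y, cork floor 8 mm above the origin, rim 22 mm.
- glue_dock: the round turned oak cup, fixed, 64 mm across and 40 mm tall, for the glue stick: a round upright pocket about 35 mm wide whose floor is 10 mm above the origin. Origin: centre of its underside, z up.
- coffee_mug: the teal coffee mug, 86 x 123 x 90 mm with its handle, 350 g, standing loose among the tools near the robot; to be left where it is. Origin: centre of the underside of that footprint.
Not all that is in view belongs to the job. Leave any pink look-alike of the rubber_stamp alone.

How it is judged:
By the outcome, as a careful person would: the job done as asked, in the order asked, and still so for the second after the job is handed in, with the robot touching nothing.
It also fails if it takes over 102 s, if anything falls off the work surface, if the arm or the gripper's body presses on something with over 40 N, if the wrist force passes 120 N, or if a joint passes its speed limit or range.

## Working session

There is one attempt and no reset: what is moved stays moved. The work goes in short steps, Python scripts to look and compute and a tool call to move; the robot and the scene stay as the last step left them, time stands still between calls to the robot, and variables do not carry over. Pictures are saved under pics/ and viewed, at most 14 in all, crops included, and the job is handed in when it is done.

Besides the shell and the picture viewer there is one more tool, called after "Request:" by a JSON object that holds its "name" and its "arguments", one argument or row to a line. jog_arm: Moves the arm, as the interface text tells. Scaled input: -1 to 1 covers 0.025 m each way for a shift and 4 degrees each way for a turn. Its arguments: {"type":"object","properties":{"dr":{"type":"array","items":{"type":"array","items":{"type":"number"}}},"translation":{"type":"array","items":{"type":"array","items":{"type":"number"}}},"jaw":{"type":"array","items":{"type":"number"}},"squeeze":{"type":"number"}},"required":["dr","translation","jaw"]}

```bash
mkdir -p pics
python3 - <<'E'
from workcell import manip, optics
import cv2,pickle
d={}
for n in("scene","top"):
    c=optics.camera(n);d[n]=c;cv2.imwrite(f"pics/{n}0.png",c["color"][:,:,::-1])
    print(n,c["mtx"].tolist(),c["k1"],c["R"].round(3).tolist(),c["t"])
pickle.dump(d,open("cams0.pkl","wb"));print(manip.get_obs())
E
```

```text
scene [[381.53922608677516, 0.0, 284.25130240655085], [0.0, 381.53922608677516, 210.40431214201382], [0.0, 0.0, 1.0]] -0.012237473855220182 [[-0.66, -0.751, 0.02], [-0.428, 0.354, -0.832], [0.618, -0.557, -0.555]] [0.28842839 0.2517789  0.81286711]
top [[505.4713533794567, 0.0, 272.5572663143015], [0.0, 505.4713533794567, 209.09340484896856], [0.0, 0.0, 1.0]] -0.038217926229980964 [[-0.0, -1.0, 0.005], [-0.988, -0.0, -0.153], [0.153, -0.005, -0.988]] [-0.04483338  0.50669931  1.10317949]
{'clock': 0.1, 'joint_pos': array([ 1.21044072,  0.33282221, -0.0647219 ,  1.46084718,  0.02161127,
        1.34991075, -0.08846518]), 'joint_velocities': array([-0.00013635, -0.00299454, -0.00184418, -0.00157489, -0.00071536,
       -0.00145695,  0.00024998]), 'tau': array([ 3.14516030e-03, -6.26745629e+01,  5.02317958e-02, -3.92429924e+01,
        1.63485634e-02,  7.02651712e-03,  4.19568516e-05]), 'position': array([ 0.20698359, -0.58932619,  0.19489198]), 'ee_rot': array([ 9.85767324e-01,  1.68114143e-01, -1.38983646e-04, -6.30581430e-04]), 'ft_force': array([ 0.28646478,  0.06173185, -0.85176168]), 'torque': array([-0.01646755, -0.00889721, -0.03412557]), 'grasp_force': 0.0, 'grip_width': 0.9962860367192996}
```

View pics/top0.png

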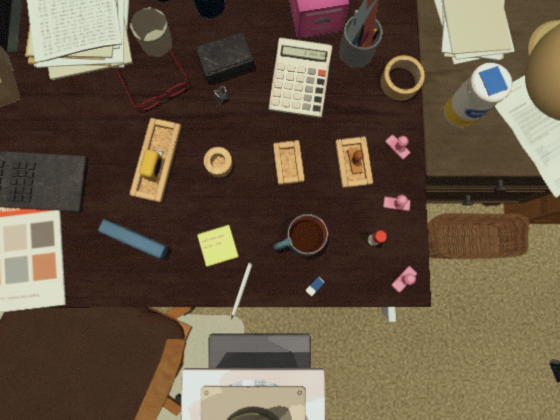

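View pics/scene0.png

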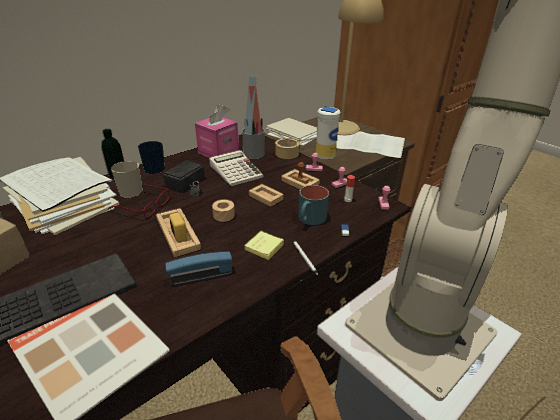

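The top view shows these candidates:
- **Docks:** stapler dock (155,160) holding the tape measure, glue cup (218,162), stamp dock (289,162), and tape dock (354,162) holding the wooden stamp at (356,157).
- **Loose tools:** stapler (133,239) and glue stick (378,238). The mug is at (307,235).
- **Stamp look-alikes:** three pink ones at (399,146), (398,203) and (405,279). The brown one in the tape dock fits the description.
- **Cups:** the tan cup at (403,78) is too big, so the glue cup is the small one at (218,162).

```bash
cat > h.py <<'E'
import numpy as np,cv2,pickle
from scipy.spatial.transform import Rotation as Ro
def und(c,uv):
    K=c["mtx"];D=np.array([c["k1"],0,0,0,0.])
    return cv2.undistortPoints(np.float64(uv).reshape(-1,1,2),K,D,None,None).reshape(-1,2)
def plane(c,uv,z):
    R,t=np.array(c["R"]),np.array(c["t"]);p=und(c,uv);d=np.c_[p,np.ones(len(p))]@R;o=-R.T@t
    return o+d*((z-o[2])/d[:,2])[:,None]
def proj(c,X):
    return cv2.projectPoints(np.float64(X).reshape(-1,1,3),cv2.Rodrigues(np.array(c["R"]))[0],np.array(c["t"]),c["mtx"],np.array([c["k1"],0,0,0,0.]))[0].reshape(-1,2)
def rect(P):
    (cx,cy),(w,h),a=cv2.minAreaRect(np.float32(P[:,:2]*1000))
    if w>h: a+=90;w,h=h,w   # h long; a = direction of the short side -> yaw of x
    return np.array([cx,cy,w,h,(a+90)%180-90]).round(1)
def mask(c,lo,hi,roi=None):
    m=cv2.inRange(cv2.cvtColor(c["color"],cv2.COLOR_RGB2HSV),lo,hi)
    if roi: z=np.zeros_like(m);a,b,e,f=roi;z[b:f,a:e]=m[b:f,a:e];m=z
    return m
def big(m,n=1):
    cs=sorted(cv2.findContours(m,cv2.RETR_EXTERNAL,cv2.CHAIN_APPROX_NONE)[0],key=cv2.contourArea,reverse=True)
    return [x.reshape(-1,2) for x in cs[:n]]
E
python3 - <<'E'
from h import *
d=pickle.load(open("cams0.pkl","rb"));c=d["top"]
hsv=cv2.cvtColor(c["color"],cv2.COLOR_RGB2HSV)
for n,(u,v) in dict(oak=(172,135),oak2=(345,180),glueoak=(208,162),staple=(133,239),tape=(150,163),knob=(356,157),red=(380,237),desk=(250,200),mug=(285,245)).items(): print(n,hsv[v,u])
vis=cv2.resize(c["color"][110:300,90:430],None,fx=2.3,fy=2.3,interpolation=cv2.INTER_CUBIC)
S=2.3
def dr(P,col):
    cv2.polylines(vis,[np.int32((np.array(P)-[90,110]+.5)*S)],True,col,1)
m=mask(c,(8,70,110),(25,255,255))
for n,roi,z in (("stapler_dock",(120,110,190,210),.022),("glue_dock",(195,140,240,185),.04),("stamp_dock",(265,130,315,195),.022),("tape_dock",(325,125,380,195),.022)):
    k=big(mask(c,(8,70,110),(25,255,255),roi))[0];print(n,rect(plane(c,k,z)));dr(k,(0,255,0))
k=big(mask(c,(95,80,50),(115,255,255),(90,210,175,265)))[0];print("stapler",rect(plane(c,k,.06)),rect(plane(c,k,.034)));dr(k,(255,0,255))
k=big(mask(c,(20,150,120),(32,255,255),(130,140,170,190)))[0];print("tape",rect(plane(c,k,.068)));dr(k,(255,0,255))
m=cv2.bitwise_or(mask(c,(0,150,100),(6,255,255),(360,220,395,255)),mask(c,(174,150,100),(180,255,255),(360,220,395,255)))
k=big(m)[0];print("cap",rect(plane(c,k,.088)));dr(k,(0,255,255))
k=big(mask(c,(85,60,30),(115,255,255),(265,205,340,265)))[0];print("mug",rect(plane(c,k,.09)));dr(k,(0,255,255))
cv2.imwrite("pics/crop1.png",vis[:,:,::-1])
E
```

```text
oak [ 18 117 202]
oak2 [ 18 114 215]
glueoak [ 19 108 218]
staple [ 99  81 141]
tape [ 23 170 220]
knob [ 12 189 112]
red [  4 186 219]
desk [ 5 99 49]
mug [89 61 84]
stapler_dock [628.3 229.8  76.1 192.4  77.3]
glue_dock [619.4  81.5  62.   63.9 -89.3]
stamp_dock [621.7 -81.7  62.7  99.6 -82.7]
tape_dock [ 622.7 -234.3   73.4  115.6  -83. ]
stapler [437.4 264.3  29.  153.9 -24. ] [439.8 271.5  29.7 157.5 -24. ]
tape [606.7 233.2  30.5  61.3  76.4]
cap [ 440.7 -276.7   25.6   26.4   44.1]
mug [424.3 -64.1  17.8  34.2   5.2]
```

View pics/crop1.png

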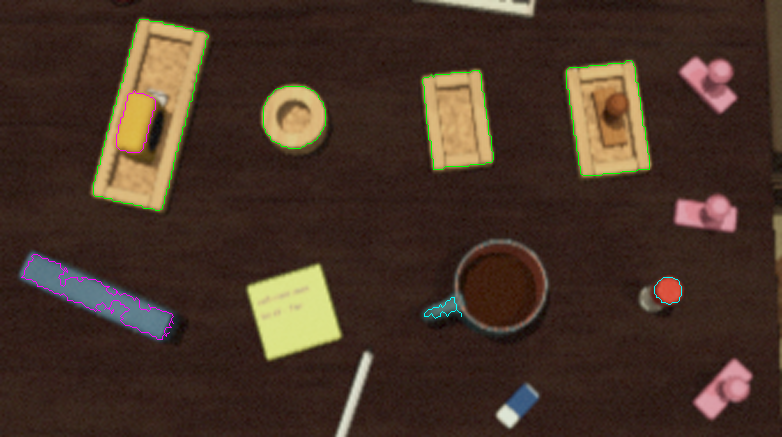

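The crop confirms that the contours fit all four docks, and the fitted rectangles match the given sizes to within 2 mm. In crop pixels:
- **Stamp:** the wooden one has its knob at (615,105) in the tape dock.
- **Tape measure:** it sits in the stapler dock with its hook end at (160,98).
- **Pink stamps:** they are separate, at (708,83), (706,212) and (724,388).

Next I measure the stamp, glue stick, mug and pink stamps, and plan the first leg.

```bash
cat >> h.py <<'E'
def plan(x,y,z,yaw,st=None):
    """yaw (deg) of the closing line; prints turn about tool z (units of 4 deg) and then shift in tool axes (units of 25 mm)"""
    from workcell import manip
    st=st or manip.get_obs();p=np.array(st["position"]);R=Ro.from_quat(st["ee_rot"]).as_matrix()
    cur=np.degrees(np.arctan2(R[1,1],R[0,1]))
    d=(yaw-cur+90)%180-90
    print("pos",p.round(4),"yaw",cur.round(1),"tilt",np.degrees(R[:2,2]).round(2),"j1,j7",np.array(st["joint_pos"])[[0,6]].round(2),"t",st["clock"])
    R2=Ro.from_euler("z",d,degrees=True).as_matrix()@R
    for dd in (d,d-np.sign(d)*180):
        R2=Ro.from_euler("z",dd,degrees=True).as_matrix()@R
        print(" turn z units",(-dd/4).round(2)," then shift units",(R2.T@(np.array([x,y,z])-p)/.025).round(2))
E
python3 - <<'E'
from h import *
d=pickle.load(open("cams0.pkl","rb"));c=d["top"];s=d["scene"]
k=big(mask(c,(5,130,40),(16,255,190),(343,145,370,178)))[0]
print("stamp blob",k.min(0),k.max(0),rect(plane(c,k,.022)))
# knob: darker part; barrel: whitish
kn=big(mask(c,(0,150,40),(14,255,150),(343,145,370,165)))[0];print("knob",rect(plane(c,kn,.07)),cv2.minEnclosingCircle(kn))
fo=mask(c,(5,100,100),(17,255,190),(345,150,370,176))
m=mask(c,(150,60,80),(176,255,255),(380,120,430,300))
for k in big(m,3): print("pink",k.mean(0),rect(plane(c,k,.02)))
k=np.vstack(big(mask(c,(0,0,90),(180,70,255),(285,213,330,258)),8));print("mug rim",rect(plane(c,k,.09)))
m=cv2.bitwise_or(mask(s,(0,150,80),(6,255,255),(335,165,365,200)),mask(s,(174,150,80),(180,255,255),(335,165,365,200)))
k=big(m)[0];print("scene cap",k.min(0),k.max(0),"pred top centre",proj(s,[[.4407,-.2767,.088],[.4407,-.2767,0]]))
for n,z in(("top",0),):
    print("barrel roi",proj(c,[[.4407,-.2767,0]]))
print("scene preds: tape top",proj(s,[[.6067,.2332,.068]]),"stapler",proj(s,[[.4374,.2643,.06]]),"knob")
st=c["color"][135:190,330:385];o=s["color"][160:195,275:330]
ims=[cv2.resize(i,(390,390) ,interpolation=cv2.INTER_CUBIC) for i in(st,o)]
cv2.imwrite("pics/stamp.png",np.hstack(ims)[:,:,::-1])
E
```

```text
stamp blob [347 148] [363 174] [ 623.2 -237.8   37.6   62.4  -89.9]
knob [ 620.3 -233.3   23.    35.3   62.7] ((356.406982421875, 156.77906799316406), 7.672488212585449)
pink [399.08       145.61333333] [ 664.2 -344.7   43.4   60.   -46.8]
pink [404.07462687 279.41791045] [ 348.2 -342.6   31.5   60.1   44.1]
pink [397.11494253 203.16091954] [ 524.9 -330.2   32.7   60.4   -2.4]
mug rim [ 447.5 -112.4   71.9   86.3   75.2]
scene cap [347 174] [354 186] pred top centre [[350.64147948 175.81685415]
 [347.50382848 199.69821976]]
barrel roi [[372.33984325 239.80302914]]
scene preds: tape top [[177.48035721 217.22347697]] stapler [[200.81011065 256.17404065]] knob
```

View pics/stamp.png

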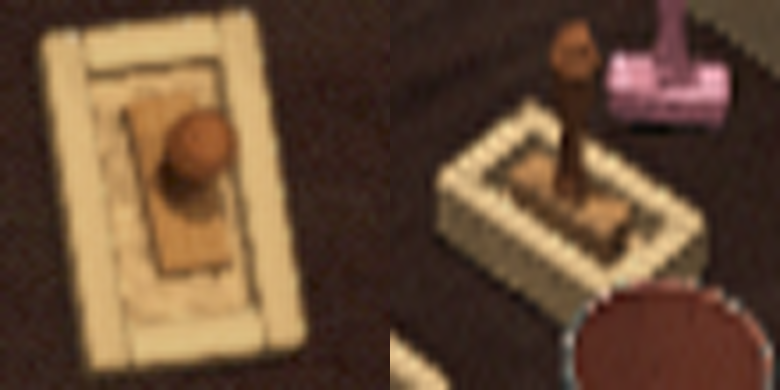

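The left half (top view) shows the foot corners at crop pixels TL (127,108), BL (162,270) and BR (230,266), with the knob at (200,147). In the right half (scene view) the knob is at (575,50). The stamp is upright and brown.

Run:
```python
from h import *
d=pickle.load(open("cams0.pkl","rb"));c=d["top"];s=d["scene"]
f=lambda u,v:(330+u/7.09-.5,135+v/7.09-.5)
P=plane(c,[f(127,108),f(162,270),f(230,266)],.022);print(P.round(4),"centre",(P[0]+P[2])/2,"long deg",np.degrees(np.arctan2(*(P[0]-P[1])[[1,0]])),np.linalg.norm(P[0]-P[1]),np.linalg.norm(P[1]-P[2]))
for z in(.06,.065,.07):print("knob",plane(c,[f(200,147)],z))
C=(P[0]+P[2])/2
print("scene knob pred",proj(s,[[C[0],C[1],.065]]),"seen",275+575/7.09-.5,160+50/11.14-.5)
plan(.622,-.237,.19,0)
```

```text
[[ 0.6501 -0.2202  0.022 ]
 [ 0.5953 -0.2304  0.022 ]
 [ 0.5967 -0.2528  0.022 ]] centre [ 0.62340331 -0.2364965   0.022     ] long deg 10.53734947805613 0.05570465188648829 0.0224479846270875
knob [[ 0.62677189 -0.2372227   0.06      ]]
knob [[ 0.62544116 -0.2363288   0.065     ]]
knob [[ 0.62411044 -0.23543491  0.07      ]]
scene knob pred [[300.77523691 165.35576498]] seen 355.60014104372357 163.9883303411131
pos [ 0.207  -0.5893  0.1949] yaw -70.6 tilt [-0.03  0.07] j1,j7 [ 1.21 -0.09] t 0.1
 turn z units -17.66  then shift units [14.09 16.6   0.17]
 turn z units 27.34  then shift units [-14.09 -16.6    0.22]
```

The scene knob at 300.6 px (185 px into its half) matches the predicted 300.8. The stamp is therefore at (0.6235, -0.2365) with its closing line at -79.5°.

```bash
python3 -c "
from h import *
plan(.624,-.2365,.15,-79.5)"
```

```text
pos [ 0.207  -0.5893  0.1949] yaw -70.6 tilt [-0.03  0.07] j1,j7 [ 1.21 -0.09] t 0.1
 turn z units 2.21  then shift units [ 18.97 -10.83   1.81]
 turn z units -42.79  then shift units [-18.97  10.84   1.78]
```

Request:
{"name": "jog_arm", "arguments": {
  "dr": [
    [0,0,0.74],
    [0,0,0.74],
    [0,0,0.73],
    [0,0,0],
    [0,0,0],
    [0,0,0],
    [0,0,0],
    [0,0,0],
    [0,0,0],
    [0,0,0]
  ],
  "translation": [
    [0,0,0],
    [0,0,0],
    [0,0,0],
    [0.95,-0.54,0],
    [0.95,-0.54,0],
    [0.95,-0.54,0],
    [0.95,-0.54,0],
    [0.95,-0.54,0],
    [0.95,-0.54,0],
    [0.95,-0.54,0]
  ],
  "jaw": [1,1,1,1,1,1,1,1,1,1],
  "squeeze": 40
}}

```text
clock: 1.1
position: [0.354, -0.4654, 0.1953]
ee_rot: [0.996, 0.092, -0.0, -0.0]
ft_force: [0.0, -0.7, 1.0]
grip_width: 0.998
grasp_force: 0.0
```

Request:
{"name": "jog_arm", "arguments": {
  "dr": [
    [0,0,0],
    [0,0,0],
    [0,0,0],
    [0,0,0],
    [0,0,0],
    [0,0,0],
    [0,0,0],
    [0,0,0],
    [0,0,0],
    [0,0,0]
  ],
  "translation": [
    [0.95,-0.54,0],
    [0.95,-0.54,0],
    [0.95,-0.54,0],
    [0.95,-0.54,0],
    [0.95,-0.54,0],
    [0.95,-0.54,0],
    [0.95,-0.54,0],
    [0.95,-0.54,0],
    [0.95,-0.54,0],
    [0.95,-0.54,0]
  ],
  "jaw": [0.7,0.7,0.7,0.7,0.7,0.7,0.7,0.7,0.7,0.7]
}}

```text
clock: 2.1
position: [0.5628, -0.2896, 0.1952]
ee_rot: [0.996, 0.092, -0.0, -0.0]
ft_force: [-0.0, -0.1, 0.9]
grip_width: 0.698
grasp_force: 0.0
```

Request:
{"name": "jog_arm", "arguments": {
  "dr": [
    [0,0,0],
    [0,0,0],
    [0,0,0],
    [0,0,0],
    [0,0,0]
  ],
  "translation": [
    [0.95,-0.54,0.45],
    [0.95,-0.54,0.45],
    [0.95,-0.54,0.45],
    [0,0,0.45],
    [0,0,0]
  ],
  "jaw": [0.7,0.7,0.7,0.7,0.7]
}}

```text
clock: 2.6
position: [0.6239, -0.2368, 0.1482]
ee_rot: [0.996, 0.092, -0.002, -0.001]
ft_force: [-0.0, -0.3, -0.5]
grip_width: 0.699
grasp_force: 0.0
```

```bash
python3 -c "
from h import *
plan(.624,-.2365,.041,-79.5)"
```

```text
pos [ 0.6239 -0.2368  0.1482] yaw -79.4 tilt [-0.21  0.07] j1,j7 [ 0.52 -1.19] t 2.6
 turn z units 0.02  then shift units [ 0.02 -0.    4.29]
 turn z units -44.98  then shift units [0.01 0.02 4.29]
```

Request:
{"name": "jog_arm", "arguments": {
  "dr": [
    [0,0,0],
    [0,0,0],
    [0,0,0],
    [0,0,0],
    [0,0,0],
    [0,0,0],
    [0,0,0]
  ],
  "translation": [
    [0,0,0.7],
    [0,0,0.9],
    [0,0,0.9],
    [0,0,0.8],
    [0,0,0.6],
    [0,0,0.4],
    [0,0,0]
  ],
  "jaw": [0.7,0.7,0.7,0.7,0.7,0.7,0.7]
}}

```text
clock: 3.3
position: [0.624, -0.238, 0.0421]
ee_rot: [0.996, 0.091, -0.001, -0.0]
ft_force: [1.2, -0.1, 0.2]
grip_width: 0.697
grasp_force: 0.0
```

Request:
{"name": "jog_arm", "arguments": {
  "dr": [
    [0,0,0],
    [0,0,0],
    [0,0,0],
    [0,0,0],
    [0,0,0],
    [0,0,0],
    [0,0,0]
  ],
  "translation": [
    [0,0,0],
    [0,0,0],
    [0,0,0],
    [0,0,0],
    [0,0,0],
    [0,0,0],
    [0,0,0]
  ],
  "jaw": [0.1,0.1,0.1,0.1,0.1,0.1,0.1],
  "squeeze": 40
}}

```text
clock: 4.0
position: [0.6249, -0.2376, 0.0432]
ee_rot: [0.996, 0.092, 0.0, 0.0]
ft_force: [-0.2, -0.3, -0.2]
grip_width: 0.102
grasp_force: 0.0
```

The fingers closed to 0.10 with no force, so the grasp missed. I'll look.

Run:
```python
from h import *
from workcell import optics
d={n:optics.camera(n) for n in("scene","top")};pickle.dump(d,open("cams1.pkl","wb"))
a=cv2.resize(d["top"]["color"][110:210,310:410],(400,400),interpolation=2);b=cv2.resize(d["scene"]["color"][120:220,250:350],(400,400),interpolation=2)
cv2.imwrite("pics/miss.png",np.hstack([a,b])[:,:,::-1])
```

```text
(no output)
```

View pics/miss.png

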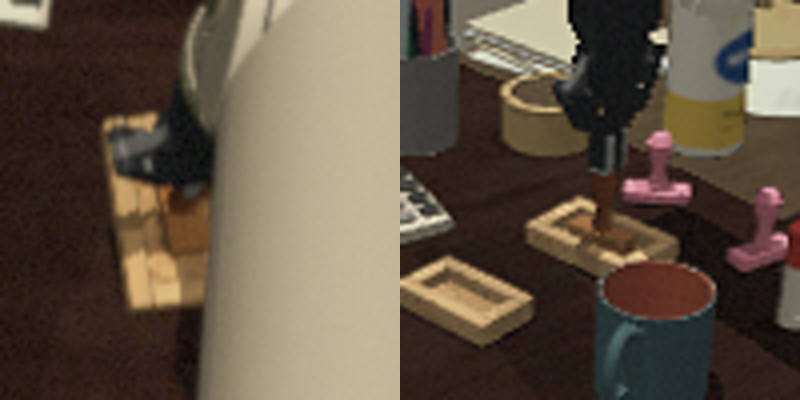

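The scene half shows the finger ends at crop (605,168), with the knob visible just below them. The fingers are therefore above or behind the knob, and the stamp has not moved. I'll compare this with where the TCP should appear.

Run:
```python
from h import *
from workcell import manip
d=pickle.load(open("cams1.pkl","rb"));c=d["top"];s=d["scene"];st=manip.get_obs();p=st["position"];print(p,st["grip_width"],st["joint_pos"])
for z in(.0,.01,.02,.04,.06,.1): q=p+[0,0,z];print(z,"top crop",(proj(c,[q])-[310,110])*4,"scene crop",(proj(s,[q])-[250,120])*4+[400,0])
d0=pickle.load(open("cams0.pkl","rb"))
print("knob centre",(proj(s,[[.6235,-.2365,.065]])-[250,120])*4+[400,0],"top knob",(proj(s,[[.6235,-.2365,.077]])-[250,120])*4+[400,0],"foot",(proj(s,[[.6235,-.2365,.022]])-[250,120])*4+[400,0])
```

```text
[ 0.6249152  -0.23752859  0.04310189] 0.10080173478686452 [ 0.5141076   0.55934147 -0.30162867  1.48739168  0.17595476  1.1215243
 -1.20802055]
0.0 top crop [[186.41621125 191.68619491]] scene crop [[601.65440918 203.37256157]]
0.01 top crop [[189.38621264 187.23863572]] scene crop [[602.15769711 192.95316521]]
0.02 top crop [[192.40740124 182.71425769]] scene crop [[602.665201   182.44511796]]
0.04 top crop [[198.60870428 173.42697657]] scene crop [[603.69306298 161.15865726]]
0.06 top crop [[205.03132352 163.80749871]] scene crop [[604.73841582 139.50417483]]
0.1 top crop [[218.58943288 143.4983437 ]] scene crop [[606.88334404  95.05365541]]
knob centre [[603.02564355 181.38139857]] top knob [[603.64332509 168.62302155]] foot [[600.86246121 226.04649358]]
```

Run:
```python
from h import *
d=pickle.load(open("cams1.pkl","rb"));c=d["top"];s=d["scene"]
a=cv2.resize(c["color"][135:190,330:370],(400,550),interpolation=2);b=cv2.resize(s["color"][135:190,280:320],(400,550),interpolation=2)
cv2.imwrite("pics/miss2.png",np.hstack([a,b])[:,:,::-1])
```

```text
(no output)
```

View pics/miss2.png

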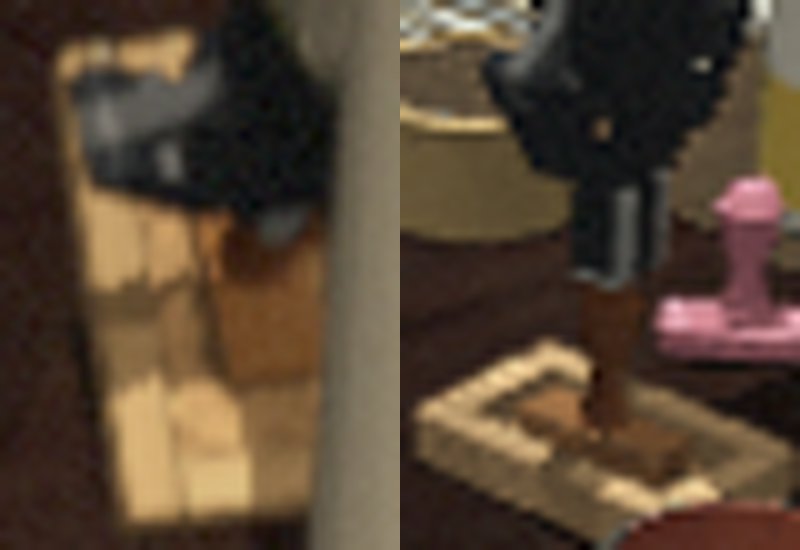

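The scene half shows the two closed finger ends at crop (615,280), full-picture (301,163). In the top half they are at (285,235), full-picture (358.5,158.5), right over the knob. I'll triangulate the finger end against the reported TCP.

Run:
```python
from h import *
d=pickle.load(open("cams1.pkl","rb"));c=d["top"];s=d["scene"]
def tri(ut,us):
    P=[np.c_[np.array(k["R"]),np.array(k["t"])] for k in(c,s)]
    X=cv2.triangulatePoints(P[0],P[1],und(c,[ut]).T,und(s,[us]).T);X=(X[:3]/X[3]).ravel();return X,proj(c,[X])-ut,proj(s,[X])-us
print("finger end",tri((358,157.5),(301,162.5)))
d0=pickle.load(open("cams0.pkl","rb"))
print("knob0",tri((357.7,155.2),(300.6,164)))
```

```text
finger end (array([ 0.61771894, -0.23338356,  0.07873809]), array([[-0.46072275, -0.48946645]]), array([[0.44133416, 0.05439004]]))
knob0 (array([ 0.6239382 , -0.23553726,  0.07024574]), array([[0.07516329, 0.07990228]]), array([[-0.07208386, -0.00917824]]))
```

The finger ends appear at about z = 0.076 while the TCP reads 0.043. The fingers seem to end roughly 30 mm short of the stated TCP. I'll reopen, go down to TCP 0.024 (still above the rim whichever is right) and close again.

Request:
{"name": "jog_arm", "arguments": {
  "dr": [
    [0,0,0],
    [0,0,0],
    [0,0,0],
    [0,0,0],
    [0,0,0],
    [0,0,0],
    [0,0,0],
    [0,0,0]
  ],
  "translation": [
    [0,0,0],
    [0,0,0],
    [0,0,0],
    [0,0,0.2],
    [0,0,0.2],
    [0,0,0.2],
    [0,0,0.16],
    [0,0,0]
  ],
  "jaw": [0.6,0.6,0.6,0.6,0.6,0.6,0.6,0.6]
}}

```text
clock: 4.9
position: [0.6244, -0.2374, 0.0231]
ee_rot: [0.996, 0.092, -0.001, -0.0]
ft_force: [0.3, 0.8, 0.1]
grip_width: 0.599
grasp_force: 0.0
```

Request:
{"name": "jog_arm", "arguments": {
  "dr": [
    [0,0,0],
    [0,0,0],
    [0,0,0],
    [0,0,0],
    [0,0,0]
  ],
  "translation": [
    [0,0,0],
    [0,0,0],
    [0,0,0],
    [0,0,0],
    [0,0,0]
  ],
  "jaw": [0.15,0.15,0.15,0.15,0.15]
}}

```text
clock: 5.4
position: [0.6253, -0.2375, 0.0245]
ee_rot: [0.996, 0.092, 0.0, 0.0]
ft_force: [-0.1, 0.4, 2.2]
grip_width: 0.23
grasp_force: 39.2
```

Run:
```python
from h import *
from workcell import optics,manip
d={n:optics.camera(n) for n in("scene","top")};pickle.dump(d,open("cams2.pkl","wb"))
a=cv2.resize(d["top"]["color"][135:190,330:370],(400,550),interpolation=2);b=cv2.resize(d["scene"]["color"][135:190,280:320],(400,550),interpolation=2)
cv2.imwrite("pics/try2.png",np.hstack([a,b])[:,:,::-1]);st=manip.get_obs();print(st["position"],st["grip_width"],st["grasp_force"],st["ft_force"])
```

```text
[ 0.62530543 -0.23750444  0.02458487] 0.22971765407402697 39.260316831059754 [0.95846654 0.11427241 3.44268512]
```

View pics/try2.png

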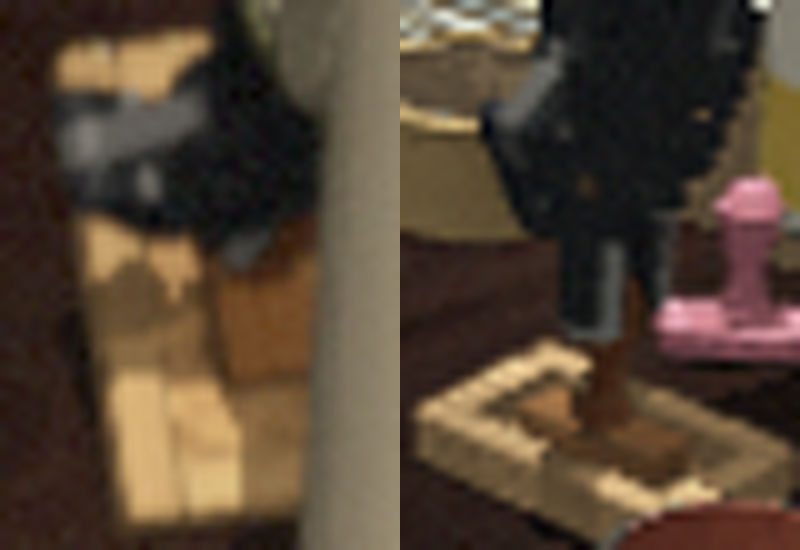

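The fingers now touch the top of the knob: width 0.23, grip force 39 N, finger ends at scene row 169. That confirms the roughly 30 mm offset, since the real finger end is at about TCP z + 0.03. I'll regrasp 15 mm lower, near the middle of the knob.

Request:
{"name": "jog_arm", "arguments": {
  "dr": [
    [0,0,0],
    [0,0,0],
    [0,0,0],
    [0,0,0],
    [0,0,0],
    [0,0,0],
    [0,0,0]
  ],
  "translation": [
    [0,0,0],
    [0,0,0],
    [0,0,0],
    [0,0,0.2],
    [0,0,0.2],
    [0,0,0.2],
    [0,0,0]
  ],
  "jaw": [0.5,0.5,0.5,0.5,0.5,0.5,0.5]
}}

```text
clock: 6.2
position: [0.6242, -0.2373, 0.0078]
ee_rot: [0.996, 0.092, -0.001, -0.0]
ft_force: [0.3, -0.8, 0.3]
grip_width: 0.498
grasp_force: 0.0
```

Request:
{"name": "jog_arm", "arguments": {
  "dr": [
    [0,0,0],
    [0,0,0],
    [0,0,0],
    [0,0,0],
    [0,0,0]
  ],
  "translation": [
    [0,0,0],
    [0,0,0],
    [0,0,0],
    [0,0,0],
    [0,0,0]
  ],
  "jaw": [0.15,0.15,0.15,0.15,0.15]
}}

```text
clock: 6.7
position: [0.625, -0.2376, 0.0092]
ee_rot: [0.996, 0.092, 0.0, 0.0]
ft_force: [-0.2, 0.4, 0.3]
grip_width: 0.235
grasp_force: 39.0
```

Request:
{"name": "jog_arm", "arguments": {
  "dr": [
    [0,0,0],
    [0,0,0],
    [0,0,0],
    [0,0,0],
    [0,0,0],
    [0,0,0]
  ],
  "translation": [
    [0,0,-0.3],
    [0,0,-0.7],
    [0,0,-0.9],
    [0,0,-0.9],
    [0,0,-0.6],
    [0,0,0]
  ],
  "jaw": [0.15,0.15,0.15,0.15,0.15,0.15]
}}

```text
clock: 7.3
position: [0.6266, -0.238, 0.0977]
ee_rot: [0.996, 0.092, 0.002, 0.001]
ft_force: [-0.5, 0.3, -0.1]
grip_width: 0.239
grasp_force: 39.1
```

```bash
python3 -c "
from h import *
plan(.6217,-.0817,.06,-82.7)"
```

```text
pos [ 0.6266 -0.238   0.0977] yaw -79.5 tilt [ 0.28 -0.1 ] j1,j7 [ 0.52 -1.2 ] t 7.3
 turn z units 0.8  then shift units [ 0.59 -6.23  1.49]
 turn z units -44.2  then shift units [-0.61  6.22  1.52]
```

Request:
{"name": "jog_arm", "arguments": {
  "dr": [
    [0,0,0.8],
    [0,0,0],
    [0,0,0],
    [0,0,0],
    [0,0,0],
    [0,0,0],
    [0,0,0],
    [0,0,0],
    [0,0,0],
    [0,0,0]
  ],
  "translation": [
    [0,0,0],
    [0.09,-0.5,0],
    [0.09,-0.95,0],
    [0.09,-0.95,0],
    [0.09,-0.95,0],
    [0.09,-0.95,0],
    [0.09,-0.95,0],
    [0.09,-0.95,0],
    [0,0,0],
    [0,0,0]
  ],
  "jaw": [0.15,0.15,0.15,0.15,0.15,0.15,0.15,0.15,0.15,0.15]
}}

```text
clock: 8.3
position: [0.6204, -0.0805, 0.0936]
ee_rot: [0.998, 0.065, -0.0, -0.0]
ft_force: [-0.6, -0.3, 0.4]
grip_width: 0.24
grasp_force: 39.1
```

Run:
```python
from h import *
from workcell import optics,manip
d={n:optics.camera(n) for n in("scene","top")};pickle.dump(d,open("cams3.pkl","wb"))
a=cv2.resize(d["top"]["color"][125:200,255:315],(400,500),interpolation=2);b=cv2.resize(d["scene"]["color"][145:220,225:285],(400,500),interpolation=2)
cv2.imwrite("pics/over.png",np.hstack([a,b])[:,:,::-1])
plan(.6225,-.082,.0095,-82.7)
```

```text
pos [ 0.6205 -0.0825  0.0937] yaw -82.7 tilt [-0.04 -0.02] j1,j7 [ 0.34 -1.5 ] t 8.4
 turn z units 0.0  then shift units [ 0.08 -0.01  3.37]
 turn z units -45.0  then shift units [-0.08  0.01  3.37]
```

View pics/over.png

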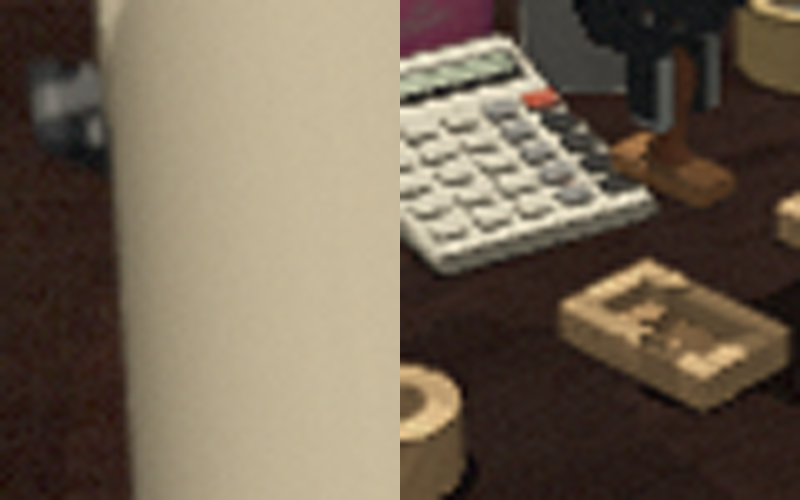

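The scene half shows the stamp held upright, foot at (675,175), in line with the empty dock at (675,330). I'll lower it in.

Request:
{"name": "jog_arm", "arguments": {
  "dr": [
    [0,0,0],
    [0,0,0],
    [0,0,0],
    [0,0,0],
    [0,0,0],
    [0,0,0],
    [0,0,0],
    [0,0,0]
  ],
  "translation": [
    [0.08,0,0.5],
    [0,0,0.8],
    [0,0,0.6],
    [0,0,0.5],
    [0,0,0.4],
    [0,0,0.3],
    [0,0,0.2],
    [0,0,0]
  ],
  "jaw": [0.15,0.15,0.15,0.15,0.15,0.15,0.15,0.15]
}}

```text
clock: 9.2
position: [0.6226, -0.0815, 0.0111]
ee_rot: [0.998, 0.064, -0.0, -0.0]
ft_force: [0.6, 0.5, -0.3]
grip_width: 0.236
grasp_force: 39.1
```

Request:
{"name": "jog_arm", "arguments": {
  "dr": [
    [0,0,0],
    [0,0,0],
    [0,0,0],
    [0,0,0]
  ],
  "translation": [
    [0,0,0.03],
    [0,0,0.03],
    [0,0,0.03],
    [0,0,0]
  ],
  "jaw": [0.15,0.15,0.15,0.15]
}}

```text
clock: 9.6
position: [0.6228, -0.0816, 0.0095]
ee_rot: [0.998, 0.064, 0.0, 0.0]
ft_force: [-0.0, 0.3, 0.2]
grip_width: 0.237
grasp_force: 39.1
```

Request:
{"name": "jog_arm", "arguments": {
  "dr": [
    [0,0,0],
    [0,0,0],
    [0,0,0]
  ],
  "translation": [
    [0,0,0.03],
    [0,0,0.03],
    [0,0,0]
  ],
  "jaw": [0.15,0.15,0.15]
}}

```text
clock: 9.9
position: [0.6232, -0.0815, 0.0091]
ee_rot: [0.998, 0.064, 0.0, 0.0]
ft_force: [-3.9, -0.2, 10.3]
grip_width: 0.239
grasp_force: 39.7
```

It is seated, with about 10 N of contact at z = 0.009. I'll release, lift, and plan the tape measure.

Request:
{"name": "jog_arm", "arguments": {
  "dr": [
    [0,0,0],
    [0,0,0],
    [0,0,0],
    [0,0,0],
    [0,0,0],
    [0,0,0],
    [0,0,0],
    [0,0,0],
    [0,0,0]
  ],
  "translation": [
    [0,0,-0.02],
    [0,0,0],
    [0,0,0],
    [0,0,-0.3],
    [0,0,-0.8],
    [0,0,-1],
    [0,0,-1],
    [0,0,-0.9],
    [0,0,0]
  ],
  "jaw": [0.5,0.5,0.5,0.5,0.5,0.5,0.6,0.7,0.7]
}}

```text
clock: 10.8
position: [0.6249, -0.0816, 0.1126]
ee_rot: [0.998, 0.064, 0.003, 0.001]
ft_force: [0.4, -0.6, 0.9]
grip_width: 0.7
grasp_force: 0.0
```

Run:
```python
from h import *
plan(.6067,.2332,.11,76.4)
```

```text
pos [ 0.6249 -0.0816  0.1126] yaw -82.7 tilt [ 0.34 -0.04] j1,j7 [ 0.34 -1.49] t 10.8
 turn z units 5.23  then shift units [ -3.67 -12.07   0.06]
 turn z units -39.77  then shift units [ 3.67 12.07  0.14]
```

Request:
{"name": "jog_arm", "arguments": {
  "dr": [
    [0,0,0.88],
    [0,0,0.87],
    [0,0,0.87],
    [0,0,0.87],
    [0,0,0.87],
    [0,0,0.87],
    [0,0,0],
    [0,0,0],
    [0,0,0],
    [0,0,0]
  ],
  "translation": [
    [0,0,0],
    [0,0,0],
    [0,0,0],
    [0,0,0],
    [0,0,0],
    [0,0,0],
    [-0.28,-0.93,0],
    [-0.28,-0.93,0],
    [-0.28,-0.93,0],
    [-0.28,-0.93,0]
  ],
  "jaw": [0.7,0.7,0.7,0.7,0.7,0.7,0.7,0.7,0.7,0.7]
}}

```text
clock: 11.8
position: [0.6171, 0.0163, 0.1081]
ee_rot: [0.993, -0.118, -0.0, 0.0]
ft_force: [-0.1, -0.0, 0.0]
grip_width: 0.703
grasp_force: 0.0
```

Request:
{"name": "jog_arm", "arguments": {
  "dr": [
    [0,0,0],
    [0,0,0],
    [0,0,0],
    [0,0,0],
    [0,0,0],
    [0,0,0],
    [0,0,0],
    [0,0,0],
    [0,0,0],
    [0,0,0]
  ],
  "translation": [
    [-0.28,-0.93,0],
    [-0.28,-0.93,0],
    [-0.28,-0.93,0],
    [-0.28,-0.93,0],
    [-0.28,-0.93,0],
    [-0.28,-0.93,0],
    [-0.28,-0.93,0],
    [-0.28,-0.93,0],
    [-0.28,-0.93,0],
    [0,0,0]
  ],
  "jaw": [0.7,0.7,0.7,0.7,0.7,0.7,0.7,0.7,0.7,0.7]
}}

```text
clock: 12.8
position: [0.6037, 0.2383, 0.108]
ee_rot: [0.993, -0.116, -0.001, -0.001]
ft_force: [-0.7, -0.2, 0.7]
grip_width: 0.698
grasp_force: 0.0
```

Run:
```python
from h import *
from workcell import optics
c=optics.camera("scene");pickle.dump(c,open("cams4.pkl","wb"))
vis=c["color"][135:285,80:280]
cv2.imwrite("pics/tape.png",cv2.resize(vis,(800,600),interpolation=2)[:,:,::-1])
plan(.6067,.2332,.004,76.4)
```

```text
pos [0.6045 0.2357 0.1079] yaw -103.4 tilt [-0.05  0.03] j1,j7 [-0.13 -2.38] t 12.85
 turn z units 0.05  then shift units [0.11 0.08 4.16]
 turn z units -44.95  then shift units [-0.11 -0.08  4.16]
```

View pics/tape.png

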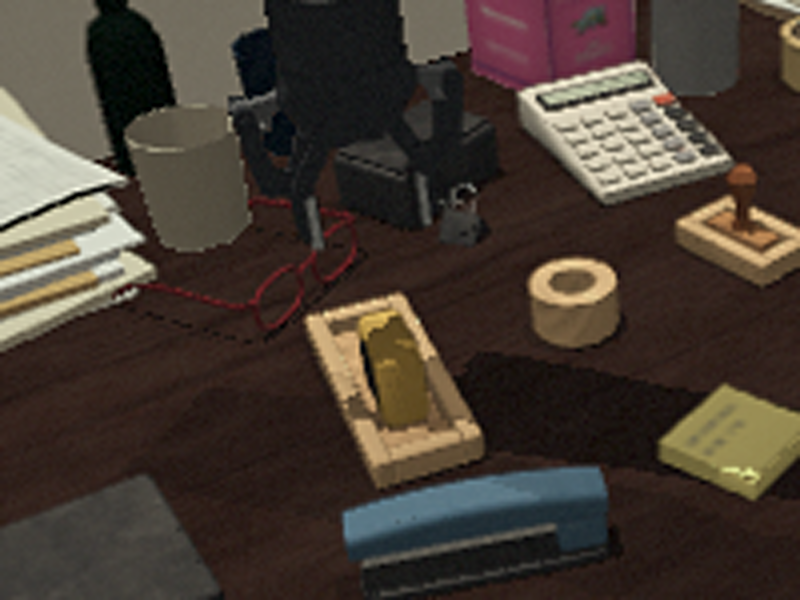

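The stamp is seated in its dock at (740,215). The tape measure at (392,370) sits upright between the fingertips seen at (318,245) and (425,220). I'll check the finger-end height and then descend.

Run:
```python
from h import *
c=pickle.load(open("cams4.pkl","rb"))
R=Ro.from_euler("z",-103.4,degrees=True).as_matrix()
for dz in(.0,.02,.03,.04):
  for off in(-.03,0,.03): print(dz,off,(proj(c,[np.array([.6045,.2357,.1079+dz])+R@[off,0,0]])-[80,135])*4)
print("tape top far/near",[((proj(c,[np.array([.6067,.2332,.068])+R@[0,o,0]])-[80,135])*4).round() for o in(-.031,.031)])
```

```text
0.0 -0.03 [[333.47392572 292.71447895]]
0.0 0 [[379.79399557 281.5403421 ]]
0.0 0.03 [[425.0429564  270.62751929]]
0.02 -0.03 [[328.57877096 266.53465222]]
0.02 0 [[375.47885417 255.54714741]]
0.02 0.03 [[421.28235634 244.82009928]]
0.03 -0.03 [[326.09054841 253.21996268]]
0.03 0 [[373.28590471 242.33009926]]
0.03 0.03 [[419.37161319 231.70016269]]
0.04 -0.03 [[323.57464622 239.75207603]]
0.04 0 [[371.06886853 228.96284242]]
0.04 0.03 [[417.44014915 218.43293462]]
tape top far/near [array([[402., 353.]]), array([[378., 306.]])]
```

The offset comes out as 0.036 with the jaw at 0.7 and about 0.03 nearly shut, so it's consistent. I'll descend to a reported z of 0.002.

Request:
{"name": "jog_arm", "arguments": {
  "dr": [
    [0,0,0],
    [0,0,0],
    [0,0,0],
    [0,0,0],
    [0,0,0],
    [0,0,0],
    [0,0,0],
    [0,0,0]
  ],
  "translation": [
    [0.11,0.08,0.5],
    [0,0,0.9],
    [0,0,0.9],
    [0,0,0.8],
    [0,0,0.6],
    [0,0,0.4],
    [0,0,0.14],
    [0,0,0]
  ],
  "jaw": [0.7,0.7,0.7,0.7,0.7,0.7,0.7,0.7]
}}

```text
clock: 13.65
position: [0.6078, 0.2308, 0.0022]
ee_rot: [0.993, -0.119, -0.0, 0.0]
ft_force: [-0.8, -0.1, -0.5]
grip_width: 0.701
grasp_force: 0.0
```

Request:
{"name": "jog_arm", "arguments": {
  "dr": [
    [0,0,0],
    [0,0,0],
    [0,0,0],
    [0,0,0],
    [0,0,0]
  ],
  "translation": [
    [0,0,0],
    [0,0,0],
    [0,0,0],
    [0,0,0],
    [0,0,0]
  ],
  "jaw": [0.25,0.25,0.25,0.25,0.25],
  "squeeze": 60
}}

```text
clock: 14.15
position: [0.6084, 0.2316, 0.0036]
ee_rot: [0.993, -0.118, 0.001, -0.0]
ft_force: [-0.3, -0.0, 6.4]
grip_width: 0.365
grasp_force: 60.7
```

Request:
{"name": "jog_arm", "arguments": {
  "dr": [
    [0,0,0],
    [0,0,0],
    [0,0,0],
    [0,0,0],
    [0,0,0],
    [0,0,0],
    [0,0,0]
  ],
  "translation": [
    [0,0,-0.3],
    [0,0,-0.7],
    [0,0,-0.9],
    [0,0,-0.9],
    [0,0,-0.8],
    [0,0,-0.4],
    [0,0,0]
  ],
  "jaw": [0.25,0.25,0.25,0.25,0.25,0.25,0.25]
}}

```text
clock: 14.85
position: [0.6085, 0.2314, 0.1045]
ee_rot: [0.993, -0.119, 0.001, -0.001]
ft_force: [0.7, 0.5, -2.2]
grip_width: 0.364
grasp_force: 59.7
```

Run:
```python
from h import *
plan(.6165,-.235,.102,-83)
```

```text
pos [0.6085 0.2314 0.1045] yaw -103.6 tilt [0.16 0.05] j1,j7 [-0.13 -2.38] t 14.85
 turn z units -5.15  then shift units [-1.96 18.56  0.07]
 turn z units 39.85  then shift units [  1.95 -18.56   0.13]
```

Request:
{"name": "jog_arm", "arguments": {
  "dr": [
    [0,0,-0.86],
    [0,0,-0.86],
    [0,0,-0.86],
    [0,0,-0.86],
    [0,0,-0.86],
    [0,0,-0.85],
    [0,0,0],
    [0,0,0],
    [0,0,0],
    [0,0,0]
  ],
  "translation": [
    [0,0,0],
    [0,0,0],
    [0,0,0],
    [0,0,0],
    [0,0,0],
    [0,0,0],
    [-0.1,0.93,0],
    [-0.1,0.93,0],
    [-0.1,0.93,0],
    [-0.1,0.93,0]
  ],
  "jaw": [0.25,0.25,0.25,0.25,0.25,0.25,0.25,0.25,0.25,0.25]
}}

```text
clock: 15.85
position: [0.6082, 0.1363, 0.1011]
ee_rot: [0.998, 0.061, -0.001, 0.0]
ft_force: [-0.0, -0.2, -3.1]
grip_width: 0.364
grasp_force: 59.8
```

Request:
{"name": "jog_arm", "arguments": {
  "dr": [
    [0,0,0],
    [0,0,0],
    [0,0,0],
    [0,0,0],
    [0,0,0],
    [0,0,0],
    [0,0,0],
    [0,0,0],
    [0,0,0],
    [0,0,0]
  ],
  "translation": [
    [-0.1,0.93,0],
    [-0.1,0.93,0],
    [-0.1,0.93,0],
    [-0.1,0.93,0],
    [-0.1,0.93,0],
    [-0.1,0.93,0],
    [-0.1,0.93,0],
    [-0.1,0.93,0],
    [-0.1,0.93,0],
    [-0.1,0.93,0]
  ],
  "jaw": [0.25,0.25,0.25,0.25,0.25,0.25,0.25,0.25,0.25,0.25]
}}

```text
clock: 16.85
position: [0.6117, -0.0973, 0.1012]
ee_rot: [0.998, 0.061, -0.001, -0.0]
ft_force: [-0.6, 0.6, -1.7]
grip_width: 0.364
grasp_force: 59.8
```

Request:
{"name": "jog_arm", "arguments": {
  "dr": [
    [0,0,0],
    [0,0,0],
    [0,0,0],
    [0,0,0],
    [0,0,0],
    [0,0,0],
    [0,0,0],
    [0,0,0]
  ],
  "translation": [
    [-0.1,0.93,0],
    [-0.1,0.93,0],
    [-0.1,0.93,0],
    [-0.1,0.93,0],
    [-0.1,0.93,0],
    [-0.1,0.9,0],
    [0,0,0],
    [0,0,0]
  ],
  "jaw": [0.25,0.25,0.25,0.25,0.25,0.25,0.25,0.25]
}}

```text
clock: 17.65
position: [0.6138, -0.236, 0.1011]
ee_rot: [0.998, 0.061, -0.001, -0.0]
ft_force: [0.3, 0.8, -2.3]
grip_width: 0.362
grasp_force: 59.9
```

Run:
```python
from h import *
from workcell import optics
d={n:optics.camera(n) for n in("scene","top")};pickle.dump(d,open("cams5.pkl","wb"))
a=cv2.resize(d["top"]["color"][125:200,320:395],(400,400),interpolation=2);b=cv2.resize(d["scene"]["color"][120:220,250:350],(400,400),interpolation=2)
cv2.imwrite("pics/tape2.png",np.hstack([a,b])[:,:,::-1])
plan(.6165,-.235,.0036,-83)
```

```text
pos [ 0.6144 -0.2345  0.1017] yaw -82.9 tilt [-0.05  0.06] j1,j7 [ 0.52 -1.25] t 17.75
 turn z units 0.02  then shift units [0.08 0.04 3.93]
 turn z units -44.98  then shift units [-0.08 -0.03  3.93]
```

View pics/tape2.png

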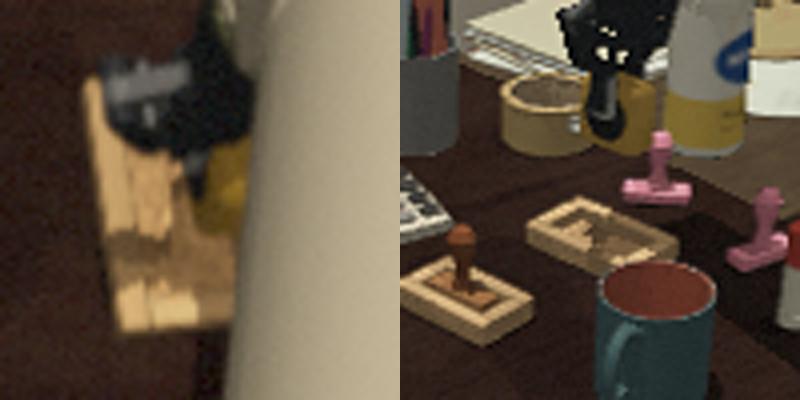

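The tape dock is empty, and the tape measure is held upright above it. In the scene half the hook end is at (575,128) and the case's near end at (655,145). I'll check those along the length.

Run:
```python
from h import *
s=pickle.load(open("cams5.pkl","rb"))["scene"]
e=np.array([np.cos(np.radians(7)),np.sin(np.radians(7)),0])
for n,o,z,l in(("hook",.045,.11,0),("far case bottom",.031,.107,.016),("near case bottom, left",-.031,.107,.016),("near case bottom right",-.031,.107,-.016),("near top right",-.028,.166,-.016)):
    print(n,(proj(s,[np.array([.6144,-.2345,z])+e*o+np.array([-e[1],e[0],0])*l])-[250,120])*4+[400,0])
```

```text
hook [[569.93286882 121.11785185]]
far case bottom [[570.04697135 135.24405386]]
near case bottom, left [[628.04658255 158.23510614]]
near case bottom right [[652.42598888 145.81638229]]
near top right [[653.9810287   77.89374965]]
```

The match is within about 2 mm. I'll lower it.

Request:
{"name": "jog_arm", "arguments": {
  "dr": [
    [0,0,0],
    [0,0,0],
    [0,0,0],
    [0,0,0],
    [0,0,0],
    [0,0,0],
    [0,0,0],
    [0,0,0],
    [0,0,0]
  ],
  "translation": [
    [0.1,0.03,0.5],
    [0,0,0.8],
    [0,0,0.8],
    [0,0,0.6],
    [0,0,0.5],
    [0,0,0.3],
    [0,0,0.2],
    [0,0,0.16],
    [0,0,0]
  ],
  "jaw": [0.25,0.25,0.25,0.25,0.25,0.25,0.25,0.25,0.25]
}}

```text
clock: 18.65
position: [0.6172, -0.2363, 0.0058]
ee_rot: [0.998, 0.061, 0.0, 0.0]
ft_force: [0.3, 0.4, -3.0]
grip_width: 0.362
grasp_force: 59.9
```

Request:
{"name": "jog_arm", "arguments": {
  "dr": [
    [0,0,0],
    [0,0,0],
    [0,0,0],
    [0,0,0]
  ],
  "translation": [
    [0,0,0.02],
    [0,0,0.02],
    [0,0,0.02],
    [0,0,0]
  ],
  "jaw": [0.25,0.25,0.25,0.25]
}}

```text
clock: 19.05
position: [0.6172, -0.2364, 0.0045]
ee_rot: [0.998, 0.061, 0.0, 0.0]
ft_force: [-0.3, 0.3, -2.0]
grip_width: 0.365
grasp_force: 59.9
```

Request:
{"name": "jog_arm", "arguments": {
  "dr": [
    [0,0,0],
    [0,0,0],
    [0,0,0],
    [0,0,0]
  ],
  "translation": [
    [0,0,0.03],
    [0,0,0.03],
    [0,0,0.03],
    [0,0,0]
  ],
  "jaw": [0.25,0.25,0.25,0.25]
}}

```text
clock: 19.45
position: [0.6173, -0.2364, 0.0036]
ee_rot: [0.998, 0.061, 0.0, 0.0]
ft_force: [-5.1, 0.7, 10.2]
grip_width: 0.369
grasp_force: 61.4
```

The tape measure is seated at the expected height. I'll release it and move to the stapler.

Request:
{"name": "jog_arm", "arguments": {
  "dr": [
    [0,0,0],
    [0,0,0],
    [0,0,0],
    [0,0,0],
    [0,0,0],
    [0,0,0],
    [0,0,0],
    [0,0,0],
    [0,0,0],
    [0,0,0]
  ],
  "translation": [
    [0,0,-0.02],
    [0,0,0],
    [0,0,0],
    [0,0,-0.3],
    [0,0,-0.8],
    [0,0,-1],
    [0,0,-1],
    [0,0,-1],
    [0,0,-0.2],
    [0,0,0]
  ],
  "jaw": [0.6,0.6,0.6,0.6,0.6,0.6,0.7,0.7,0.7,0.7]
}}

```text
clock: 20.45
position: [0.6177, -0.2365, 0.1112]
ee_rot: [0.998, 0.061, 0.001, 0.0]
ft_force: [0.0, 0.3, -0.1]
grip_width: 0.699
grasp_force: 0.0
```

Request:
{"name": "jog_arm", "arguments": {
  "dr": [
    [0,0,-0.92],
    [0,0,-0.92],
    [0,0,-0.92],
    [0,0,-0.92],
    [0,0,-0.92],
    [0,0,-0.92],
    [0,0,-0.92],
    [0,0,-0.92],
    [0,0,-0.92],
    [0,0,-0.92]
  ],
  "translation": [
    [0,0,0],
    [0,0,0],
    [0,0,0],
    [0,0,0],
    [0,0,0],
    [0,0,0],
    [0,0,0],
    [0,0,0],
    [0,0,0],
    [0,0,0]
  ],
  "jaw": [0.7,0.7,0.7,0.7,0.7,0.7,0.7,0.7,0.7,0.7]
}}

```text
clock: 21.45
position: [0.6163, -0.236, 0.1083]
ee_rot: [0.927, 0.374, -0.001, -0.001]
ft_force: [-0.6, 0.9, -0.5]
grip_width: 0.701
grasp_force: 0.0
```

Request:
{"name": "jog_arm", "arguments": {
  "dr": [
    [0,0,-0.92],
    [0,0,-0.92],
    [0,0,-0.92],
    [0,0,-0.92],
    [0,0,-0.92],
    [0,0,-0.92],
    [0,0,0]
  ],
  "translation": [
    [0,0,0],
    [0,0,0],
    [0,0,0],
    [0,0,0],
    [0,0,0],
    [0,0,0],
    [0,0,0]
  ],
  "jaw": [0.7,0.7,0.7,0.7,0.7,0.7,0.7]
}}

```text
clock: 22.15
position: [0.6163, -0.2361, 0.1085]
ee_rot: [0.839, 0.544, -0.001, -0.001]
ft_force: [-0.6, -0.3, -0.8]
grip_width: 0.7
grasp_force: 0.0
```

Run:
```python
from h import *
plan(.4375,.2645,.11,-24)
```

```text
pos [ 0.6163 -0.2361  0.1085] yaw -24.1 tilt [-0.12  0.05] j1,j7 [ 0.65 -0.28] t 22.15
 turn z units -0.02  then shift units [ 15.38 -14.68  -0.03]
 turn z units 44.98  then shift units [-15.38  14.68  -0.09]
```

Request:
{"name": "jog_arm", "arguments": {
  "dr": [
    [0,0,0],
    [0,0,0],
    [0,0,0],
    [0,0,0],
    [0,0,0],
    [0,0,0],
    [0,0,0],
    [0,0,0],
    [0,0,0],
    [0,0,0]
  ],
  "translation": [
    [0.905,-0.864,0],
    [0.905,-0.864,0],
    [0.905,-0.864,0],
    [0.905,-0.864,0],
    [0.905,-0.864,0],
    [0.905,-0.864,0],
    [0.905,-0.864,0],
    [0.905,-0.864,0],
    [0.905,-0.864,0],
    [0.905,-0.864,0]
  ],
  "jaw": [0.7,0.7,0.7,0.7,0.7,0.7,0.7,0.7,0.7,0.7]
}}

```text
clock: 23.15
position: [0.5114, 0.0595, 0.1094]
ee_rot: [0.84, 0.543, -0.0, -0.0]
ft_force: [1.1, 0.6, -0.8]
grip_width: 0.698
grasp_force: 0.0
```

Request:
{"name": "jog_arm", "arguments": {
  "dr": [
    [0,0,0],
    [0,0,0],
    [0,0,0],
    [0,0,0],
    [0,0,0],
    [0,0,0],
    [0,0,0],
    [0,0,0],
    [0,0,0]
  ],
  "translation": [
    [0.905,-0.864,0],
    [0.905,-0.864,0],
    [0.905,-0.864,0],
    [0.905,-0.864,0],
    [0.905,-0.864,0],
    [0.905,-0.864,0],
    [0.905,-0.864,0],
    [0,0,0],
    [0,0,0]
  ],
  "jaw": [0.7,0.7,0.7,0.7,0.7,0.7,0.7,0.7,0.7]
}}

```text
clock: 24.05
position: [0.4386, 0.2649, 0.1095]
ee_rot: [0.839, 0.544, -0.001, -0.0]
ft_force: [-0.0, -0.5, 0.2]
grip_width: 0.698
grasp_force: 0.0
```

Run:
```python
from h import *
plan(.4375,.2645,-.005,-24)
```

```text
pos [0.4386 0.2649 0.1095] yaw -24.1 tilt [-0.05 -0.02] j1,j7 [ 0.1 -1.2] t 24.05
 turn z units -0.03  then shift units [-0.03 -0.03  4.58]
 turn z units 44.97  then shift units [0.04 0.04 4.58]
```

Request:
{"name": "jog_arm", "arguments": {
  "dr": [
    [0,0,0],
    [0,0,0],
    [0,0,0],
    [0,0,0],
    [0,0,0],
    [0,0,0],
    [0,0,0],
    [0,0,0]
  ],
  "translation": [
    [-0.03,-0.03,0.6],
    [0,0,0.9],
    [0,0,0.9],
    [0,0,0.9],
    [0,0,0.6],
    [0,0,0.4],
    [0,0,0.25],
    [0,0,0]
  ],
  "jaw": [0.7,0.7,0.7,0.7,0.7,0.7,0.7,0.7]
}}

```text
clock: 24.85
position: [0.4381, 0.2642, -0.0041]
ee_rot: [0.839, 0.544, -0.0, -0.0]
ft_force: [1.0, -0.3, 0.5]
grip_width: 0.7
grasp_force: 0.0
```

Request:
{"name": "jog_arm", "arguments": {
  "dr": [
    [0,0,0],
    [0,0,0],
    [0,0,0],
    [0,0,0],
    [0,0,0]
  ],
  "translation": [
    [0,0,0],
    [0,0,0],
    [0,0,0],
    [0,0,0],
    [0,0,0]
  ],
  "jaw": [0.22,0.22,0.22,0.22,0.22],
  "squeeze": 80
}}

```text
clock: 25.35
position: [0.4388, 0.2649, -0.0027]
ee_rot: [0.839, 0.544, 0.001, 0.0]
ft_force: [-2.1, -0.6, 5.9]
grip_width: 0.333
grasp_force: 79.4
```

Request:
{"name": "jog_arm", "arguments": {
  "dr": [
    [0,0,0],
    [0,0,0],
    [0,0,0],
    [0,0,0],
    [0,0,0],
    [0,0,0],
    [0,0,0],
    [0,0,0.5],
    [0,0,0.8],
    [0,0,0.9]
  ],
  "translation": [
    [0,0,-0.2],
    [0,0,-0.5],
    [0,0,-0.8],
    [0,0,-0.8],
    [0,0,-0.8],
    [0,0,-0.6],
    [0,0,-0.4],
    [0,0,0],
    [0,0,0],
    [0,0,0]
  ],
  "jaw": [0.22,0.22,0.22,0.22,0.22,0.22,0.22,0.22,0.22,0.22]
}}

```text
clock: 26.35
position: [0.438, 0.2642, 0.0988]
ee_rot: [0.879, 0.477, -0.0, 0.0]
ft_force: [0.2, -0.8, -1.9]
grip_width: 0.336
grasp_force: 79.4
```

Request:
{"name": "jog_arm", "arguments": {
  "dr": [
    [0,0,0.9],
    [0,0,0.9],
    [0,0,0.9],
    [0,0,0.9],
    [0,0,0.9],
    [0,0,0.9],
    [0,0,0.9],
    [0,0,0.9],
    [0,0,0.9],
    [0,0,0.9]
  ],
  "translation": [
    [0,0,0],
    [0,0,0],
    [0,0,0],
    [0,0,0],
    [0,0,0],
    [0,0,0],
    [0,0,0],
    [0,0,0],
    [0,0,0],
    [0,0,0]
  ],
  "jaw": [0.22,0.22,0.22,0.22,0.22,0.22,0.22,0.22,0.22,0.22]
}}

```text
clock: 27.35
position: [0.4379, 0.2643, 0.0987]
ee_rot: [0.983, 0.182, -0.0, 0.0]
ft_force: [-0.8, 0.0, -2.2]
grip_width: 0.331
grasp_force: 79.4
```

Request:
{"name": "jog_arm", "arguments": {
  "dr": [
    [0,0,0.9],
    [0,0,0.9],
    [0,0,0.9],
    [0,0,0.9],
    [0,0,0.9],
    [0,0,0.9],
    [0,0,0.9],
    [0,0,0.9],
    [0,0,0.9],
    [0,0,0]
  ],
  "translation": [
    [0,0,0],
    [0,0,0],
    [0,0,0],
    [0,0,0],
    [0,0,0],
    [0,0,0],
    [0,0,0],
    [0,0,0],
    [0,0,0],
    [0,0,0]
  ],
  "jaw": [0.22,0.22,0.22,0.22,0.22,0.22,0.22,0.22,0.22,0.22]
}}

```text
clock: 28.35
position: [0.4379, 0.2643, 0.0987]
ee_rot: [0.995, -0.099, -0.0, 0.0]
ft_force: [0.5, 0.7, -2.5]
grip_width: 0.333
grasp_force: 79.4
```

Run:
```python
from h import *
plan(.6283,.2298,.095,77.3)
```

```text
pos [0.4379 0.2643 0.0987] yaw -101.4 tilt [-0.03 -0.02] j1,j7 [-0.06 -2.52] t 28.35
 turn z units 0.33  then shift units [ 7.73 -0.33  0.15]
 turn z units -44.67  then shift units [-7.73  0.33  0.15]
```

Request:
{"name": "jog_arm", "arguments": {
  "dr": [
    [0,0,0],
    [0,0,0],
    [0,0,0],
    [0,0,0],
    [0,0,0],
    [0,0,0],
    [0,0,0],
    [0,0,0],
    [0,0,0.33],
    [0,0,0]
  ],
  "translation": [
    [0.6,-0.04,0],
    [0.95,-0.04,0],
    [1,-0.04,0],
    [1,-0.04,0],
    [1,-0.04,0],
    [1,-0.04,0],
    [1,-0.04,0],
    [0.85,-0.04,0],
    [0.33,0,0],
    [0,0,0]
  ],
  "jaw": [0.22,0.22,0.22,0.22,0.22,0.22,0.22,0.22,0.22,0.22]
}}

```text
clock: 29.35
position: [0.6302, 0.2334, 0.098]
ee_rot: [0.994, -0.111, -0.0, 0.0]
ft_force: [-0.4, -0.2, -1.9]
grip_width: 0.335
grasp_force: 79.4
```

Run:
```python
from h import *
from workcell import optics
d={n:optics.camera(n) for n in("scene","top")};pickle.dump(d,open("cams6.pkl","wb"))
a=cv2.resize(d["top"]["color"][110:220,100:210],(400,400),interpolation=2);b=cv2.resize(d["scene"]["color"][160:280,110:230],(400,400),interpolation=2)
cv2.imwrite("pics/stap.png",np.hstack([a,b])[:,:,::-1])
plan(.6283,.2298,.0055,77.3)
s=d["scene"];k=big(mask(s,(95,80,40),(115,255,255),(120,120,240,260)))[0]
st=np.array([.6283,.2298,0]);e=np.array([np.cos(np.radians(-12.7)),np.sin(np.radians(-12.7)),0])
from workcell import manip
p=manip.get_obs()["position"];z=p[2]+.0027
for o in(-.0765,.0765): print("pred top ends",proj(s,[np.array([p[0],p[1],z+.06])+e*o]),"bottom",proj(s,[np.array([p[0],p[1],z+.034])+e*o]))
print("blue",k.min(0),k.max(0),k[k[:,1].argmax()],k[k[:,1].argmin()])
```

```text
pos [0.6285 0.2347 0.0986] yaw -102.6 tilt [-0.05  0.  ] j1,j7 [-0.06 -2.39] t 29.45
 turn z units 0.03  then shift units [0.04 0.19 3.72]
 turn z units -44.97  then shift units [-0.03 -0.19  3.72]
pred top ends [[175.99799916 197.95324744]] bottom [[177.45044966 206.91240795]]
pred top ends [[160.71160687 171.43347082]] bottom [[162.214593   179.80541417]]
blue [162 173] [182 214] [174 214] [164 173]
```

View pics/stap.png

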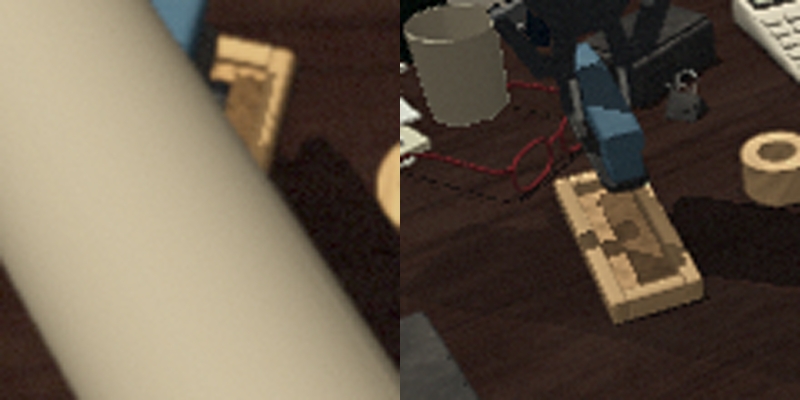

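The scene half shows the stapler held level over its empty dock. The near top corners are at about (593,135) and (640,125), and the far end is partly hidden by a finger, with its right top corner at about (600,48). I'll check the yaw on the right edge.

Run:
```python
from h import *
s=pickle.load(open("cams6.pkl","rb"))["scene"]
m=mask(s,(92,60,40),(118,255,255),(150,165,200,225))
for r in range(170,218,3):
    x=np.where(m[r])[0]
    if len(x): print(r,x.min(),x.max(),end=" | ")
e=np.array([np.cos(np.radians(-12.6)),np.sin(np.radians(-12.6)),0]);n=np.array([-e[1],e[0],0])
for o in(-.0765,0,.0765):
  for l in(.015,-.015): print("\n",o,l,[proj(s,[np.array([.6285,.2347,.1013+z])+e*o+n*l]).round(1).tolist() for z in(.06,.034,0)],end="")
# plane intersect of observed near corners at z=.161
P=plane(s,[(167.4,200),(181.5,197)],.1613);print("\nnear corners",P,"exp",[(np.array([.6285,.2347])-.0765*e[:2]+l*n[:2]).round(4) for l in(.015,-.015)])
```

```text
173 163 166 | 176 162 169 | 179 162 170 | 182 163 172 | 185 164 174 | 188 165 175 | 191 165 177 | 194 166 179 | 197 167 181 | 200 169 182 | 203 170 182 | 206 171 181 | 209 171 182 | 212 172 182 | 
 -0.0765 0.015 [[[169.9, 199.4]], [[171.5, 208.4]], [[173.4, 219.8]]]
 -0.0765 -0.015 [[[182.1, 196.5]], [[183.5, 205.4]], [[185.2, 216.7]]]
 0 0.015 [[[162.1, 185.2]], [[163.6, 193.9]], [[165.6, 204.9]]]
 0 -0.015 [[[173.7, 182.6]], [[175.1, 191.3]], [[176.9, 202.2]]]
 0.0765 0.015 [[[155.1, 172.6]], [[156.7, 181.0]], [[158.7, 191.7]]]
 0.0765 -0.015 [[[166.2, 170.3]], [[167.6, 178.6]], [[169.4, 189.2]]]
near corners [[0.5585255  0.27185306 0.1613    ]
 [0.54934823 0.23916672 0.1613    ]] exp [array([0.5571, 0.266 ]), array([0.5506, 0.2367])]
```

Run:
```python
from h import *
s=pickle.load(open("cams0.pkl","rb"))["scene"]
k=big(mask(s,(8,70,90),(25,255,255),(150,195,205,260)))[0]
# right edge of rim outline vs predicted
e=np.array([np.cos(np.radians(-12.7)),np.sin(np.radians(-12.7)),0]);n=np.array([-e[1],e[0],0]);C=np.array([.6283,.2298,.022])
for a,b in((-.0955,.037),(-.0955,-.037),(.0955,-.037),(.0955,.037)): print("rim corner pred",proj(s,[C+e*a+n*b]).round(1))
from workcell import optics
m=np.zeros(s["color"].shape[:2],np.uint8);cv2.drawContours(m,[k.reshape(-1,1,2)],-1,255,-1)
for r in range(208,256,4):
    x=np.where(m[r])[0]; 
    if len(x): print(r,x.min(),x.max(),end=" | ")
```

```text
rim corner pred [[173.  250.5]]
rim corner pred [[200.9 242.2]]
rim corner pred [[180.5 206.9]]
rim corner pred [[155.6 213.2]]
208 177 180 | 212 161 182 | 216 157 185 | 220 158 187 | 224 160 189 | 228 161 192 | 232 163 194 | 236 165 196 | 240 167 198 | 244 169 199 | 248 171 199 | 252 172 188 |
```

The dock shows the same -1.2 px bias in the scene view, so the stapler and dock line up with each other. I'll lower it.

Request:
{"name": "jog_arm", "arguments": {
  "dr": [
    [0,0,0],
    [0,0,0],
    [0,0,0],
    [0,0,0],
    [0,0,0],
    [0,0,0],
    [0,0,0],
    [0,0,0],
    [0,0,0]
  ],
  "translation": [
    [0.03,0.19,0],
    [0,0,0.5],
    [0,0,0.8],
    [0,0,0.7],
    [0,0,0.6],
    [0,0,0.4],
    [0,0,0.3],
    [0,0,0.25],
    [0,0,0]
  ],
  "jaw": [0.22,0.22,0.22,0.22,0.22,0.22,0.22,0.22,0.22]
}}

```text
clock: 30.35
position: [0.6287, 0.2294, 0.0094]
ee_rot: [0.994, -0.11, -0.0, 0.0]
ft_force: [0.4, -0.4, -2.1]
grip_width: 0.333
grasp_force: 79.4
```

Request:
{"name": "jog_arm", "arguments": {
  "dr": [
    [0,0,0],
    [0,0,0],
    [0,0,0],
    [0,0,0],
    [0,0,0]
  ],
  "translation": [
    [0,0,0.04],
    [0,0,0.04],
    [0,0,0.04],
    [0,0,0.03],
    [0,0,0]
  ],
  "jaw": [0.22,0.22,0.22,0.22,0.22]
}}

```text
clock: 30.85
position: [0.629, 0.2295, 0.0064]
ee_rot: [0.994, -0.11, 0.0, 0.0]
ft_force: [0.3, 0.5, -2.3]
grip_width: 0.331
grasp_force: 79.4
```

Request:
{"name": "jog_arm", "arguments": {
  "dr": [
    [0,0,0],
    [0,0,0],
    [0,0,0],
    [0,0,0]
  ],
  "translation": [
    [0,0,0.03],
    [0,0,0.03],
    [0,0,0.03],
    [0,0,0]
  ],
  "jaw": [0.22,0.22,0.22,0.22]
}}

```text
clock: 31.25
position: [0.6291, 0.2297, 0.0054]
ee_rot: [0.994, -0.11, 0.0, 0.0]
ft_force: [-4.0, -1.0, 7.4]
grip_width: 0.329
grasp_force: 80.8
```

Request:
{"name": "jog_arm", "arguments": {
  "dr": [
    [0,0,0],
    [0,0,0],
    [0,0,0],
    [0,0,0],
    [0,0,0],
    [0,0,0],
    [0,0,0],
    [0,0,0],
    [0,0,0],
    [0,0,0]
  ],
  "translation": [
    [0,0,-0.02],
    [0,0,0],
    [0,0,0],
    [0,0,-0.3],
    [0,0,-0.8],
    [0,0,-1],
    [0,0,-1],
    [0,0,-1],
    [0,0,-0.6],
    [0,0,0]
  ],
  "jaw": [0.6,0.6,0.6,0.6,0.6,0.6,0.6,0.6,0.6,0.6]
}}

```text
clock: 32.25
position: [0.6302, 0.2302, 0.1248]
ee_rot: [0.994, -0.11, 0.002, -0.001]
ft_force: [-0.0, -0.1, -0.2]
grip_width: 0.599
grasp_force: 0.0
```

Request:
{"name": "jog_arm", "arguments": {
  "dr": [
    [0,0,-0.88],
    [0,0,-0.88],
    [0,0,-0.88],
    [0,0,-0.88],
    [0,0,-0.88],
    [0,0,0]
  ],
  "translation": [
    [0,0,0],
    [0,0,0],
    [0,0,0],
    [0,0,0],
    [0,0,0],
    [0,0,0]
  ],
  "jaw": [0.6,0.6,0.6,0.6,0.6,0.6]
}}

```text
clock: 32.85
position: [0.6284, 0.2292, 0.1206]
ee_rot: [0.999, 0.044, -0.001, 0.0]
ft_force: [-0.1, 0.1, -0.1]
grip_width: 0.599
grasp_force: 0.0
```

Run:
```python
from h import *
from workcell import optics
plan(.4407,-.2767,.12,-85)
c=optics.camera("top");pickle.dump(c,open("cams7.pkl","wb"))
roi=(360,220,395,255)
m=cv2.bitwise_or(mask(c,(0,150,100),(6,255,255),roi),mask(c,(174,150,100),(180,255,255),roi))
print("cap",rect(plane(c,big(m)[0],.088)))
```

```text
pos [0.6284 0.2292 0.1206] yaw -85.0 tilt [-0.11 -0.04] j1,j7 [-0.01 -2.09] t 32.85
 turn z units 0.0  then shift units [-9.24 19.51  0.05]
 turn z units -45.0  then shift units [  9.24 -19.51  -0.  ]
cap [ 440.7 -276.7   25.6   26.4   44.1]
```

Request:
{"name": "jog_arm", "arguments": {
  "dr": [
    [0,0,0],
    [0,0,0],
    [0,0,0],
    [0,0,0],
    [0,0,0],
    [0,0,0],
    [0,0,0],
    [0,0,0],
    [0,0,0],
    [0,0,0]
  ],
  "translation": [
    [-0.42,0.887,0],
    [-0.42,0.887,0],
    [-0.42,0.887,0],
    [-0.42,0.887,0],
    [-0.42,0.887,0],
    [-0.42,0.887,0],
    [-0.42,0.887,0],
    [-0.42,0.887,0],
    [-0.42,0.887,0],
    [-0.42,0.887,0]
  ],
  "jaw": [0.6,0.6,0.6,0.6,0.6,0.6,0.6,0.6,0.6,0.6]
}}

```text
clock: 33.9
position: [0.5428, -0.0014, 0.1217]
ee_rot: [0.999, 0.042, -0.0, 0.0]
ft_force: [0.3, 0.2, 0.4]
grip_width: 0.597
grasp_force: 0.0
```

Request:
{"name": "jog_arm", "arguments": {
  "dr": [
    [0,0,0],
    [0,0,0],
    [0,0,0],
    [0,0,0],
    [0,0,0],
    [0,0,0],
    [0,0,0],
    [0,0,0],
    [0,0,0],
    [0,0,0]
  ],
  "translation": [
    [-0.42,0.887,0],
    [-0.42,0.887,0],
    [-0.42,0.887,0],
    [-0.42,0.887,0],
    [-0.42,0.887,0],
    [-0.42,0.887,0],
    [-0.42,0.887,0],
    [-0.42,0.887,0],
    [-0.42,0.887,0],
    [-0.42,0.887,0]
  ],
  "jaw": [0.6,0.6,0.6,0.6,0.6,0.6,0.6,0.6,0.6,0.6]
}}

```text
clock: 34.9
position: [0.4574, -0.2313, 0.1218]
ee_rot: [0.999, 0.042, -0.0, -0.0]
ft_force: [0.1, 0.1, 0.4]
grip_width: 0.601
grasp_force: 0.0
```

Request:
{"name": "jog_arm", "arguments": {
  "dr": [
    [0,0,0],
    [0,0,0],
    [0,0,0],
    [0,0,0]
  ],
  "translation": [
    [-0.42,0.887,0],
    [-0.42,0.887,0],
    [0,0,0],
    [0,0,0]
  ],
  "jaw": [0.6,0.6,0.6,0.6]
}}

```text
clock: 35.3
position: [0.4407, -0.2764, 0.1217]
ee_rot: [0.999, 0.042, -0.0, -0.0]
ft_force: [0.8, -0.0, -0.5]
grip_width: 0.602
grasp_force: 0.0
```

Run:
```python
from h import *
plan(.4407,-.2767,.016,-85)
```

```text
pos [ 0.4407 -0.2764  0.1217] yaw -85.2 tilt [-0.02  0.03] j1,j7 [ 0.79 -1.07] t 35.3
 turn z units -0.04  then shift units [-0.    0.02  4.23]
 turn z units 44.96  then shift units [ 0.   -0.01  4.23]
```

Request:
{"name": "jog_arm", "arguments": {
  "dr": [
    [0,0,0],
    [0,0,0],
    [0,0,0],
    [0,0,0],
    [0,0,0],
    [0,0,0],
    [0,0,0],
    [0,0,0]
  ],
  "translation": [
    [0,0,0.5],
    [0,0,0.9],
    [0,0,0.9],
    [0,0,0.8],
    [0,0,0.6],
    [0,0,0.4],
    [0,0,0.13],
    [0,0,0]
  ],
  "jaw": [0.6,0.6,0.6,0.6,0.6,0.6,0.6,0.6]
}}

```text
clock: 36.1
position: [0.441, -0.2759, 0.0161]
ee_rot: [0.999, 0.043, -0.0, -0.0]
ft_force: [0.8, -0.6, -0.1]
grip_width: 0.599
grasp_force: 0.0
```

Request:
{"name": "jog_arm", "arguments": {
  "dr": [
    [0,0,0],
    [0,0,0],
    [0,0,0],
    [0,0,0],
    [0,0,0]
  ],
  "translation": [
    [0,0,0],
    [0,0,0],
    [0,0,0],
    [0,0,0],
    [0,0,0]
  ],
  "jaw": [0.18,0.18,0.18,0.18,0.18],
  "squeeze": 40
}}

```text
clock: 36.6
position: [0.4416, -0.2768, 0.0172]
ee_rot: [0.999, 0.043, 0.001, 0.0]
ft_force: [-0.7, 0.3, 6.0]
grip_width: 0.283
grasp_force: 39.4
```

Request:
{"name": "jog_arm", "arguments": {
  "dr": [
    [0,0,0],
    [0,0,0],
    [0,0,0],
    [0,0,0],
    [0,0,0],
    [0,0,0],
    [0,0,0],
    [0,0,0]
  ],
  "translation": [
    [0,0,-0.2],
    [0,0,-0.6],
    [0,0,-0.9],
    [0,0,-0.9],
    [0,0,-0.9],
    [0,0,-0.9],
    [0,0,-0.6],
    [0,0,0]
  ],
  "jaw": [0.18,0.18,0.18,0.18,0.18,0.18,0.18,0.18]
}}

```text
clock: 37.4
position: [0.442, -0.277, 0.1436]
ee_rot: [0.999, 0.043, 0.001, 0.001]
ft_force: [-0.0, 0.0, -0.7]
grip_width: 0.283
grasp_force: 39.2
```

Run:
```python
from h import *
plan(.6194,.0815,.14,-85)
```

```text
pos [ 0.442  -0.277   0.1436] yaw -85.0 tilt [ 0.17 -0.12] j1,j7 [ 0.8  -1.06] t 37.4
 turn z units -0.01  then shift units [  8.32 -13.67   0.13]
 turn z units 44.99  then shift units [-8.32 13.67  0.15]
```

Request:
{"name": "jog_arm", "arguments": {
  "dr": [
    [0,0,0],
    [0,0,0],
    [0,0,0],
    [0,0,0],
    [0,0,0],
    [0,0,0],
    [0,0,0],
    [0,0,0],
    [0,0,0],
    [0,0,0]
  ],
  "translation": [
    [0.522,-0.854,0],
    [0.522,-0.854,0],
    [0.522,-0.854,0],
    [0.522,-0.854,0],
    [0.522,-0.854,0],
    [0.522,-0.854,0],
    [0.522,-0.854,0],
    [0.522,-0.854,0],
    [0.522,-0.854,0],
    [0.522,-0.854,0]
  ],
  "jaw": [0.18,0.18,0.18,0.18,0.18,0.18,0.18,0.18,0.18,0.18]
}}

```text
clock: 38.4
position: [0.5523, -0.0516, 0.1402]
ee_rot: [0.999, 0.043, -0.001, -0.0]
ft_force: [0.0, 0.4, -1.5]
grip_width: 0.281
grasp_force: 39.2
```

Request:
{"name": "jog_arm", "arguments": {
  "dr": [
    [0,0,0],
    [0,0,0],
    [0,0,0],
    [0,0,0],
    [0,0,0],
    [0,0,0],
    [0,0,0],
    [0,0,0]
  ],
  "translation": [
    [0.522,-0.854,0],
    [0.522,-0.854,0],
    [0.522,-0.854,0],
    [0.522,-0.854,0],
    [0.522,-0.854,0],
    [0.522,-0.854,0],
    [0,0,0],
    [0,0,0]
  ],
  "jaw": [0.18,0.18,0.18,0.18,0.18,0.18,0.18,0.18]
}}

```text
clock: 39.2
position: [0.6189, 0.0822, 0.1401]
ee_rot: [0.999, 0.044, -0.001, 0.0]
ft_force: [0.2, -0.2, -1.1]
grip_width: 0.281
grasp_force: 39.3
```

Run:
```python
from h import *
from workcell import optics
s=optics.camera("scene");pickle.dump(s,open("cams8.pkl","wb"))
plan(.6203,.0815,.0272,-85)
cv2.imwrite("pics/glue.png",cv2.resize(s["color"][110:260,170:370],(800,600),interpolation=2)[:,:,::-1])
```

```text
pos [0.6189 0.0811 0.1403] yaw -85.1 tilt [-0.08 -0.04] j1,j7 [ 0.23 -1.85] t 39.25
 turn z units -0.01  then shift units [ 0.06 -0.01  4.53]
 turn z units 44.99  then shift units [-0.05  0.01  4.53]
```

View pics/glue.png

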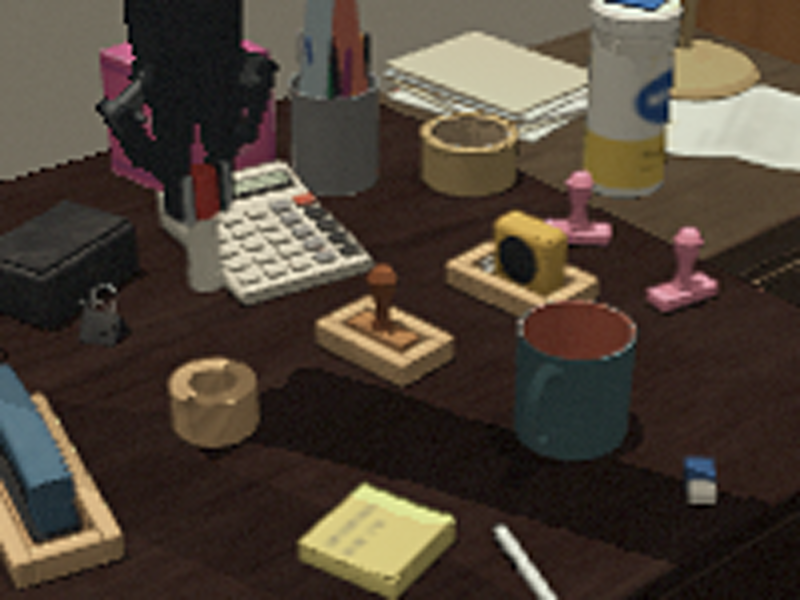

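The stapler, stamp and tape measure are seated upright in their docks, and the mug is undisturbed at (575,380). The glue stick hangs upright at (205,240), over its cup at (215,400). I'll lower it.

Request:
{"name": "jog_arm", "arguments": {
  "dr": [
    [0,0,0],
    [0,0,0],
    [0,0,0],
    [0,0,0],
    [0,0,0],
    [0,0,0],
    [0,0,0],
    [0,0,0],
    [0,0,0],
    [0,0,0]
  ],
  "translation": [
    [0.05,0,0.5],
    [0,0,0.9],
    [0,0,0.8],
    [0,0,0.5],
    [0,0,0.4],
    [0,0,0.4],
    [0,0,0.4],
    [0,0,0.3],
    [0,0,0.2],
    [0,0,0]
  ],
  "jaw": [0.18,0.18,0.18,0.18,0.18,0.18,0.18,0.18,0.18,0.18]
}}

```text
clock: 40.25
position: [0.6204, 0.082, 0.0307]
ee_rot: [0.999, 0.043, -0.0, 0.0]
ft_force: [-0.4, -1.2, -1.1]
grip_width: 0.281
grasp_force: 39.3
```

Request:
{"name": "jog_arm", "arguments": {
  "dr": [
    [0,0,0],
    [0,0,0],
    [0,0,0],
    [0,0,0]
  ],
  "translation": [
    [0,0,0.03],
    [0,0,0.03],
    [0,0,0.03],
    [0,0,0]
  ],
  "jaw": [0.18,0.18,0.18,0.18]
}}

```text
clock: 40.65
position: [0.6208, 0.082, 0.0292]
ee_rot: [0.999, 0.043, 0.0, 0.0]
ft_force: [-0.4, -0.2, -0.1]
grip_width: 0.281
grasp_force: 39.3
```

Request:
{"name": "jog_arm", "arguments": {
  "dr": [
    [0,0,0],
    [0,0,0],
    [0,0,0],
    [0,0,0]
  ],
  "translation": [
    [0,0,0.03],
    [0,0,0.03],
    [0,0,0.03],
    [0,0,0]
  ],
  "jaw": [0.18,0.18,0.18,0.18]
}}

```text
clock: 41.05
position: [0.6209, 0.0821, 0.0273]
ee_rot: [0.999, 0.043, 0.0, 0.0]
ft_force: [-1.1, -1.4, 2.7]
grip_width: 0.284
grasp_force: 39.7
```

It touched the floor at the expected height. I'll release and lift clear.

Request:
{"name": "jog_arm", "arguments": {
  "dr": [
    [0,0,0],
    [0,0,0],
    [0,0,0],
    [0,0,0],
    [0,0,0],
    [0,0,0],
    [0,0,0],
    [0,0,0],
    [0,0,0],
    [0,0,0]
  ],
  "translation": [
    [0,0,0],
    [0,0,0],
    [0,0,0],
    [0,0,0],
    [0,0,-0.3],
    [0,0,-0.8],
    [0,0,-1],
    [0,0,-1],
    [0,0,-1],
    [0,0,-1]
  ],
  "jaw": [0.5,0.5,0.5,0.5,0.5,0.5,0.5,0.5,0.5,0.5]
}}

```text
clock: 42.05
position: [0.6207, 0.0821, 0.156]
ee_rot: [0.999, 0.043, 0.0, 0.0]
ft_force: [0.5, 0.3, -0.3]
grip_width: 0.499
grasp_force: 0.0
```

Request:
{"name": "jog_arm", "arguments": {
  "dr": [
    [0,0,0],
    [0,0,0],
    [0,0,0],
    [0,0,0],
    [0,0,0]
  ],
  "translation": [
    [0,0,-1],
    [0,0,-0.8],
    [0,0,-0.3],
    [0,0,0],
    [0,0,0]
  ],
  "jaw": [0.5,0.5,0.5,0.5,0.5]
}}

```text
clock: 42.55
position: [0.6203, 0.0819, 0.2059]
ee_rot: [0.999, 0.043, -0.001, 0.0]
ft_force: [0.7, -0.2, -0.6]
grip_width: 0.504
grasp_force: 0.0
```

Run:
```python
from h import *
from workcell import optics
s=optics.camera("scene")
cv2.imwrite("pics/final.png",cv2.resize(s["color"][120:270,140:340],(800,600),interpolation=2)[:,:,::-1])
```

```text
(no output)
```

View pics/final.png

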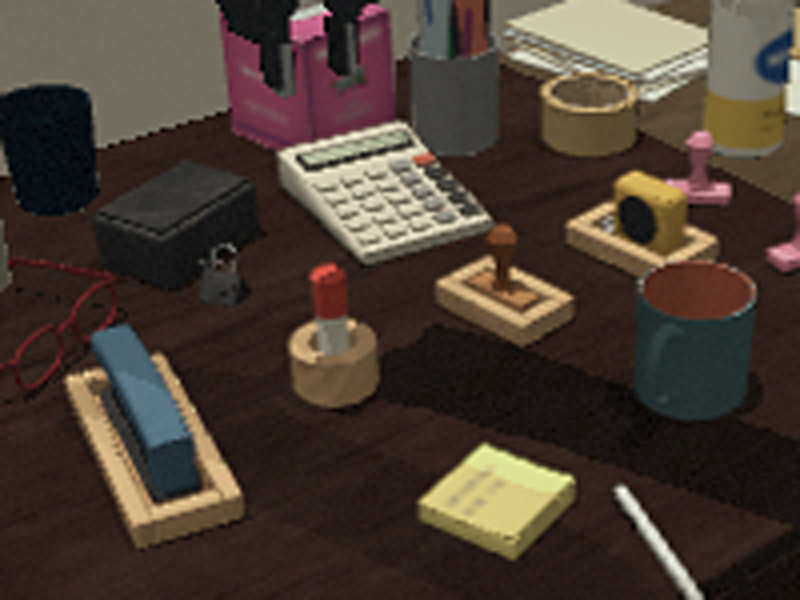

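The final view shows all four tools upright in their docks: stapler (150,420), glue stick (332,310), stamp (503,280) and tape measure (650,215). The mug is unmoved. I'll do a quick numeric check of the glue stick's lean before handing in.

Run:
```python
from h import *
from workcell import optics
s=optics.camera("scene")
m=cv2.bitwise_or(mask(s,(0,150,80),(6,255,255),(210,180,235,205)),mask(s,(174,150,80),(180,255,255),(210,180,235,205)))
k=big(m)[0]; v=[(r,np.where(m[r])[0].mean().round(1)) for r in range(k[:,1].min()+1,k[:,1].max(),2)]
w=mask(s,(0,0,110),(180,60,255),(215,197,230,210));print(v,[(r,np.where(w[r])[0].mean().round(1)) for r in range(199,207,2) if w[r].any()])
print([proj(s,[[.6195,.082,z]]).round(1).tolist() for z in(.098,.08,.06,.042)])
```

```text
[(187, np.float64(221.5)), (189, np.float64(221.0)), (191, np.float64(221.5)), (193, np.float64(222.0)), (195, np.float64(222.0)), (197, np.float64(222.5))] [(201, np.float64(222.0)), (203, np.float64(222.5)), (205, np.float64(223.0))]
[[[221.6, 187.5]], [[222.0, 192.9]], [[222.5, 198.7]], [[222.9, 203.9]]]
```

The lean matches an upright stick, so I'm handing in.

```bash
python3 -c "
from workcell import manip
print(manip.hand_in())"
```

```text
the job is handed in; nothing more can be done
None
```

All four tools are upright in their own docks, the mug was not touched, and I handed the job in at about 43 s of the 102 s allowed; the hand-in gave no verdict.

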